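# Fetch, load, return and lock a block shuttle

### The arm

A 7-joint arm with a two-finger parallel gripper is mounted at the origin on a cart in front of the work surface, level with it; the furniture and walls round the work are solid. World frame = base frame: x ahead of the robot, y to its left, z up, the work surface at z = 0. Lengths are in m, angles in rad, forces in N, time in s.
With the tool pointing down it reaches from about 0.425 to 0.925 m from the base axis. Payload 6.8 kg.
Tool frame: the origin (TCP) lies at the very end of the fingers, on their centre line; the grasp point (between the pads) lies 19 mm behind it (hold_point_z is the distance from the TCP to the grasp point, in m); z points along the fingers, y is the direction in which the jaws open and shut (so a half turn about z gives the same grasp; the last joint's range is limited). The gripper opens to 85 mm and grips with 20 to 120 N. Pads are 22 mm wide; open, the fingers measure 114 mm over their backs; the gripper's body (76 mm by 85 mm) begins 54 mm behind the grasp point. The pads swing forward as they close: fully open they stand 13 mm farther back than shut.
Start: joints at [-1.335, 0.477, 0.022, 1.555, -0.011, 1.109, -0.083], TCP at [0.228, 0.636, 0.231] pointing down, gripper open.
Joint ranges: [-2.96, 2.96], [-0.34, 2.1], [-1.41, 1.46], [0.24, 2.44], [-1.37, 4.51], [0.17, 1.92], [-2.96, 2.96]. Speed limits (rad/s): [2.39, 2.39, 3.14, 3.14, 3.14, 3.14, 3.14].

### API

Orientations are given as a unit quaternion [w, x, y, z].
In Python, from station import get_obs, read_camera, calibration, hand_in, regions_of, hold_point_z gives the robot as it stands.
- The arm moves only by the tool send_rows, never from a script. Its argument "motion" is text: rows parted by semicolons, each of 7 numbers parted by spaces: the shift along the world's x, y, z in cm, then the turn, a rotation vector about the world's x, y, z in degrees, then the closure, from 0 (fully open) to 1 (shut). In form: dx dy dz rx ry rz fingers; .... A call has 1 to 20 rows; each row shifts and turns the pose as measured when the row begins; what a row does not reach is not made up. A row lasts 1/12 s, in which the tool goes at most 41.7 mm and 7.16 degrees, less where a joint would pass 70% of its speed; a pose out of reach is approached as far as the arm can. A call is refused whole if a number of a shift passes 4.17 or a number of a turn 7.16, either way. A call with a gripper value outside its range is refused whole. The fingers move at their own pace and stop on an object; "newtons" is the grip in N (left out, the last holds). Time passes only in rows, so rows that do not move let the fingers close. It gives the time, the measured TCP pose, the force and the opening at its end, in the units of the state.
- get_obs(): the state, without advancing time (a new reading comes with each control period).
- read_camera(name): name is "scene" or "top"; returns the picture (480x640x3 uint8, red, green, blue); there is no depth.
- calibration(name): a dict with "mtx" (3x3 intrinsics, pixels), "R" (3x3) and "t" (3): a world point X has camera coordinates R X + t. Camera axes: x right, y down, z forward; pixel columns grow to the right and rows downward; lengths in m; the calibration is good to about 2 mm. A picture is of the moment at which its call begins. calibration takes no time and is no camera call.
- hand_in(): hands the job in, once; it reports no verdict.
Trained networks look in the newest picture that a camera, given by its name, has taken for a name from the list of things; names that differ only in an ending like _2 or _b are one class to them, and where a whole thing is asked for, a point or a joint stands for the part that bears it (a point fixed in the world has none). Each returns a list of dicts, best first, with "conf" (0 to 1); they miss things now and then, are a little off and sometimes report something else, mostly with a low value. They report only what shows in the picture. A call takes as long as a camera call. They do not tell look-alikes from the thing itself.
- regions_of(thing, camera): "region" (480x640 bool, what is visible of it) and "point" ([column, row] in pixels, amid what is visible of it).
The state is a dict: "t": time; "q": joint angles; "joint_vel": joint speeds; "joint_torque": joint torques, N m; "eef_pos": TCP position; "tool_rot": TCP orientation; "contact_force": force on the tool from outside, world axes, zero at the start; "torque": the same for the moment, N m; "gripper_width": opening from 0.0 (shut) to 1.0 (fully open).
Only numpy, scipy, OpenCV 4.12 (cv2) and the standard library are available. Lean on these libraries where they do the work, as an engineer would, in place of code of your own. Each camera call takes 0.05 s, during which the arm holds its last target.

### The job

Load the shuttle on the bench: unlock it by pinching both release tabs of its lock knob while turning the knob anticlockwise to its other notch, then pull up the spring plunger, slide the empty carriage to the loading notch on the right and let the plunger drop home. There lay every steel block from the bench flat in a tray lane of its own, then take the carriage back with the plunger to the left notch until it drops fully home. Last, pinch and turn the knob back to its locked notch so that both tabs spring out, leaving the other things on the bench where they are.

Things in the scene. Friction and masses are not known exactly. Their poses are not given: they have to be found in the camera images.
- block_1_c (a point): Ground steel block, 25 x 75 x 25 mm (own x, y, z; long axis y), 0.36 kg, three dark holes along one face; three or four alike lie on the bench right of the fixture (absent ones are None from the start). Point at its centre. To seat it in a lane hold only its upper half, fingertips 9 mm or more above its underside: the lane walls leave no room for fingers low beside it.
- block_2_c (a point): Ground steel block, 25 x 75 x 25 mm (own x, y, z; long axis y), 0.36 kg, three dark holes along one face; three or four alike lie on the bench right of the fixture (absent ones are None from the start). Point at its centre. To seat it in a lane hold only its upper half, fingertips 9 mm or more above its underside: the lane walls leave no room for fingers low beside it.
- block_3_c (a point): Ground steel block, 25 x 75 x 25 mm (own x, y, z; long axis y), 0.36 kg, three dark holes along one face; three or four alike lie on the bench right of the fixture (absent ones are None from the start). Point at its centre. To seat it in a lane hold only its upper half, fingertips 9 mm or more above its underside: the lane walls leave no room for fingers low beside it.
- block_4_c (a point): Ground steel block, 25 x 75 x 25 mm (own x, y, z; long axis y), 0.36 kg, three dark holes along one face; three or four alike lie on the bench right of the fixture (absent ones are None from the start). Point at its centre. To seat it in a lane hold only its upper half, fingertips 9 mm or more above its underside: the lane walls leave no room for fingers low beside it.
- fixture: Shuttle fixture: T-shaped dark steel base, 370 mm along its y, 277 mm deep, 12 mm thick, fixed to the bench, turned up to 0.2 rad. Origin on the bench, 105 mm behind its front edge, mid-length. Axes: x away from the robot, y to the left, z up. A carriage with a tray slides on it along y; spring plunger and lock knob behind the tray.
- tray (a point): Middle of the tray floor on the sliding carriage, on the floor surface, 24 mm above the bench; axes of the fixture. The tray (99 x 194 mm) has four lanes side by side along y at 48 mm spacing, each running along x, 86 mm long and 32 mm wide, between grey walls 6 mm high and 16 mm thick. Tray, carriage and plunger move together.
- lane_1 (a point): Centre of the floor of tray lane 1 (lane 1 is the rightmost), 24 mm above the bench; the lane runs along this point's x axis. A block lies in it with its long axis along the lane; a seated block's centre is 12.5 mm above this point. One block to a lane, any lane.
- lane_2 (a point): Centre of the floor of tray lane 2 (lane 1 is the rightmost), 24 mm above the bench; the lane runs along this point's x axis. A block lies in it with its long axis along the lane; a seated block's centre is 12.5 mm above this point. One block to a lane, any lane.
- lane_3 (a point): Centre of the floor of tray lane 3 (lane 1 is the rightmost), 24 mm above the bench; the lane runs along this point's x axis. A block lies in it with its long axis along the lane; a seated block's centre is 12.5 mm above this point. One block to a lane, any lane.
- lane_4 (a point): Centre of the floor of tray lane 4 (lane 1 is the rightmost), 24 mm above the bench; the lane runs along this point's x axis. A block lies in it with its long axis along the lane; a seated block's centre is 12.5 mm above this point. One block to a lane, any lane.
- plunger_grip (a point): Spring plunger: black upright ribbed pull knob, 30 mm diameter, 32 mm high, on the carriage tongue behind the tray. Point on its vertical axis half-way up, 58 mm above the bench when it is down. A 22 mm sleeve stands under it, top 18 mm below this point; the tongue is 34 mm below. Pull straight up; it can be gripped from any side.
- plunger (a joint): Lift of the plunger: 0 down in a notch, 0.015 m top stop; a spring pulls it down with 4 N (bottom) to 7 N (top). Above 0.012 the pin clears the index bar and the carriage can slide; let go between notches the pin rests on the bar at about 0.012, over a notch it snaps down to 0. The notch is 3 mm wider than the 8 mm round-ended pin.
- carriage (a joint): Travel of the carriage along the fixture's +y (to the left): 0 at the right, loading notch, 0.088 m at the left notch (start); stops at -0.003 and 0.091; 1.5 N of friction. Held by the plunger pin in a notch, and blocked on the way by the cam under the lock knob unless the knob is in its unlocked notch.
- knob_grip (a point): Lock knob behind the carriage, axis vertical; black body with two grey ribbed tabs on opposite sides. Point on the axis where the tabs are pinched, 72 mm above the bench (tabs end 12 mm above it, knob top 20 mm above, ring below ends 30 mm below). It turns with the knob: its y axis runs through both tabs. Flat tab faces 24 mm wide, 52 mm apart at rest, 38 mm fully pinched.
- knob (a joint): Knob angle: 0 locked notch (start), 1.3 rad unlocked notch, anticlockwise from above positive; stops -0.03 and 1.33. The tabs' line is 0.65 rad clockwise of the fixture's y axis at 0, 0.65 anticlockwise at 1.3. Turns only while both tabs are pressed (0.06 N m friction); released within 0.07 rad of a notch the tabs spring out, else they rest on the ring, pressed in.
- tab_1 (a joint): Release tab on the +y side of the knob (in the axes of knob_grip): 0 sprung out (engaged when in a notch), 0.007 m fully pressed in; it frees the knob beyond about 0.0055. Spring 3 N at rest, 6.5 N pressed in.
- tab_2 (a joint): Release tab on the -y side of the knob (in the axes of knob_grip): 0 sprung out (engaged when in a notch), 0.007 m fully pressed in; it frees the knob beyond about 0.0055. Spring 3 N at rest, 6.5 N pressed in.
- tin_can: Bystander: round grey tin, 57 mm wide, 49 mm high; origin under its centre.
- masking_tape: Bystander: roll of tape lying flat, 91 mm wide, 24 mm high; origin under its centre.
- screwdriver_red: Bystander: screwdriver 150 mm long with a red grip, lying; origin under its centre.
- scissors: Bystander: blue-handled scissors 176 mm long, lying; origin under its centre.
- parts_carton: Bystander: small cardboard carton 60 x 86 x 45 mm; origin under its centre.
- power_bank: Bystander: flat black battery 50 x 100 x 16 mm; origin under its centre.
Things that resemble listed ones, but are neither listed nor needed, are in the scene too. What is shaped like the part that bears block_1_c but blue or orange is not meant. Leave any red look-alike of the part that bears block_3_c alone.

How it is judged:
By the outcome, as a careful person would: the job done as asked, in the order asked, and still so for the second after the job is handed in, with the robot touching nothing.
Of block_1, block_2, block_3, block_4 only 3 to 4 are there at a start; the rules pass over those that are not, and their reading is None.
At some moment in a run one of block_1, block_2, block_3, block_4 may be knocked a few centimetres aside while the robot is not near it.
Once in a run the grip may slacken for a moment while it holds something.
It also fails if it takes over 210 s, if anything falls off the work surface, if the arm or the gripper's body presses on something with over 40 N, if the wrist force passes 120 N, or if a joint passes its speed limit or range.

## Working session

There is one attempt and no reset: what is moved stays moved. The work goes in short steps, Python scripts to look and compute and a tool call to move; the robot and the scene stay as the last step left them, time stands still between calls to the robot, and variables do not carry over. Pictures are saved under pics/ and viewed, and the job is handed in when it is done.

Besides the shell and the picture viewer there is one more tool, called after "Emit:" by a JSON object that holds its "name" and its "arguments", one argument or row to a line. send_rows: Moves the arm, as the interface text tells. Its arguments: {"type":"object","properties":{"motion":{"type":"string"},"newtons":{"type":"number"}},"required":["motion"]}

```bash
ls -la; mkdir -p pics; cat > h.py <<'E'
import numpy as np, cv2
from station import get_obs, read_camera, calibration, regions_of, hold_point_z
def snap(c,n):
    im=read_camera(c); cv2.imwrite('pics/'+n+'.png',im[:,:,::-1]); return im
def ray(c,px):
    k=calibration(c);R=np.array(k['R']);t=np.array(k['t']);M=np.array(k['mtx'])
    d=R.T@np.linalg.inv(M)@np.array([px[0],px[1],1.0]); return -R.T@t,d
def atz(c,px,z):
    o,d=ray(c,px); return o+d*(z-o[2])/d[2]
def proj(c,X):
    k=calibration(c);p=np.array(k['mtx'])@(np.array(k['R'])@np.array(X)+np.array(k['t'])); return p[:2]/p[2]
def tri(p1,p2,c1='top',c2='scene'):
    o1,d1=ray(c1,p1);o2,d2=ray(c2,p2);d1/=np.linalg.norm(d1);d2/=np.linalg.norm(d2)
    A=np.stack([d1,-d2],1);s=np.linalg.lstsq(A,o2-o1,rcond=None)[0]
    a=o1+d1*s[0];b=o2+d2*s[1];return (a+b)/2,np.linalg.norm(a-b)
E
python3 - <<'E'
from h import *
for c in('scene','top'):
    snap(c,c+'0');k=calibration(c);print(c,k['mtx'],-np.array(k['R']).T@k['t'])
print(get_obs(),hold_point_z)
E
```

```text
total 12
drwxr-xr-x  3 agent agent 4096 Dec  7 09:34 .
drwxr-xr-x 23 root  root  4096 Dec  7 09:34 ..
drwxr-xr-x  2 agent agent 4096 Dec  7 09:34 pics
scene [[582.10307957   0.         325.52884616]
 [  0.         582.10307957 233.41678062]
 [  0.           0.           1.        ]] [-0.98831503 -0.86431824  1.14055496]
top [[528.28949657   0.         320.01654197]
 [  0.         528.28949657 240.34474288]
 [  0.           0.           1.        ]] [ 0.18436666 -0.11053175  1.58383599]
{'t': 0.1, 'q': array([-1.33511814,  0.47771545,  0.02235936,  1.55635487, -0.01151083,
        1.10934012, -0.08309077]), 'joint_vel': array([ 0.00059049, -0.00484357, -0.00135308, -0.00357158,  0.00068049,
       -0.00083501, -0.00145394]), 'joint_torque': array([ 4.97882036e-03, -5.97757030e+01,  1.61400195e+00, -2.81955636e+01,
        1.28938624e-02,  5.01172675e-03, -5.42709216e-06]), 'eef_pos': array([0.22733984, 0.6349807 , 0.23042365]), 'tool_rot': array([-8.43962051e-05,  1.71039138e-01,  9.85263873e-01, -8.40495042e-04]), 'contact_force': array([ 0.19523027, -0.85069973,  0.38826584]), 'torque': array([-0.00745783, -0.00315849,  0.0010229 ]), 'gripper_width': 0.995868468140932} 0.0187
```

View pics/top0.png

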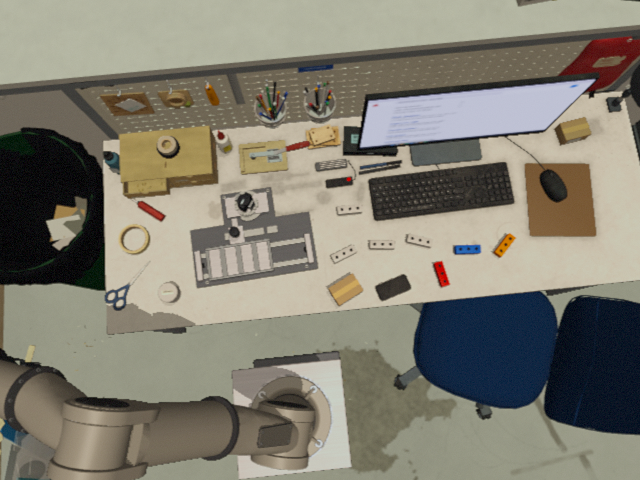

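View pics/scene0.png

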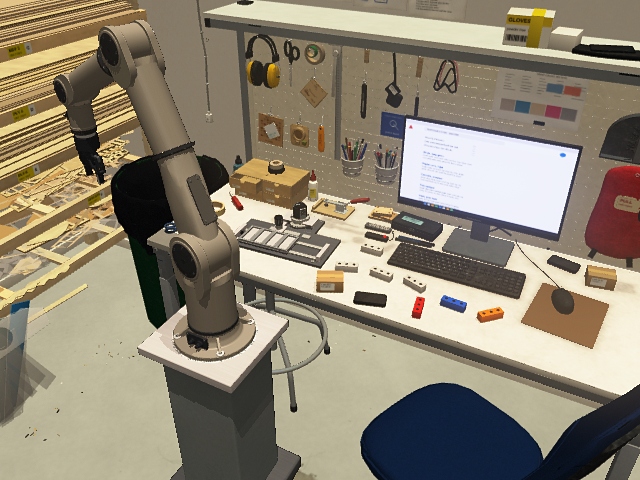

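```bash
python3 - <<'E'
from h import *
for n in ['fixture','tray','plunger_grip','knob_grip','block_1_c','tab_1','parts_carton','power_bank','tin_can','lane_1']:
  for c in('top','scene'):
    for r in regions_of(n,c)[:9]:
        m=r['region'];p=r['point'];print(n,c,round(r['conf'],2),np.round(p),m.sum(),np.round(atz(c,p,0.025),3))
    
im=read_camera('top');cv2.imwrite('pics/tz.png',cv2.resize(im[170:310,180:340,::-1],None,fx=5,fy=5,interpolation=cv2.INTER_CUBIC)[:600])
im=read_camera('scene');cv2.imwrite('pics/sz.png',cv2.resize(im[185:305,225:385,::-1],None,fx=5,fy=5,interpolation=cv2.INTER_CUBIC))
E
```

```text
fixture top 0.67 [250. 241.] 8626 [0.522 0.071 0.025]
fixture top 0.65 [350. 210.] 234 [ 0.586 -0.238  0.025]
fixture scene 0.96 [291. 237.] 3890 [0.514 0.043 0.025]
tray top 0.84 [236. 258.] 2485 [0.474 0.117 0.025]
tray scene 0.57 [274. 235.] 1168 [0.498 0.106 0.025]
tray scene 0.41 [170. 227.] 103 [0.369 0.471 0.025]
plunger_grip top 0.64 [232. 232.] 119 [0.555 0.126 0.025]
knob_grip top 0.58 [246. 203.] 343 [0.64  0.077 0.025]
knob_grip top 0.52 [232. 232.] 100 [0.555 0.125 0.025]
knob_grip top 0.22 [240. 255.] 2429 [0.482 0.107 0.025]
knob_grip scene 0.86 [302. 213.] 332 [0.682 0.093 0.025]
block_1_c top 0.81 [469. 249.] 277 [ 0.43  -0.578  0.025]
block_1_c top 0.59 [505. 246.] 247 [ 0.426 -0.688  0.025]
block_1_c top 0.57 [344. 251.] 256 [ 0.461 -0.205  0.025]
block_1_c scene 0.82 [452. 304.] 267 [ 0.412 -0.577  0.025]
block_1_c scene 0.76 [492. 315.] 327 [ 0.418 -0.696  0.025]
block_1_c scene 0.55 [345. 268.] 194 [ 0.431 -0.211  0.025]
tab_1 top 0.6 [250. 206.] 23 [0.629 0.063 0.025]
tab_1 scene 0.7 [410. 286.] 247 [ 0.44  -0.434  0.025]
parts_carton top 0.56 [346. 286.] 620 [ 0.356 -0.201  0.025]
parts_carton scene 0.96 [328. 283.] 603 [ 0.331 -0.197  0.025]
power_bank top 0.65 [395. 293.] 518 [ 0.321 -0.34   0.025]
power_bank top 0.65 [151. 212.] 238 [0.642 0.367 0.025]
power_bank top 0.16 [237. 257.] 2433 [0.477 0.115 0.025]
power_bank scene 0.75 [370. 298.] 426 [ 0.326 -0.346  0.025]
tin_can top 0.88 [169. 292.] 373 [0.393 0.323 0.025]
tin_can top 0.52 [243. 202.] 320 [0.644 0.085 0.025]
tin_can scene 0.53 [218. 203.] 105 [0.596 0.423 0.025]
lane_1 top 0.85 [239. 258.] 2349 [0.472 0.11  0.025]
lane_1 scene 0.91 [274. 237.] 1207 [0.485 0.095 0.025]
```

View pics/tz.png

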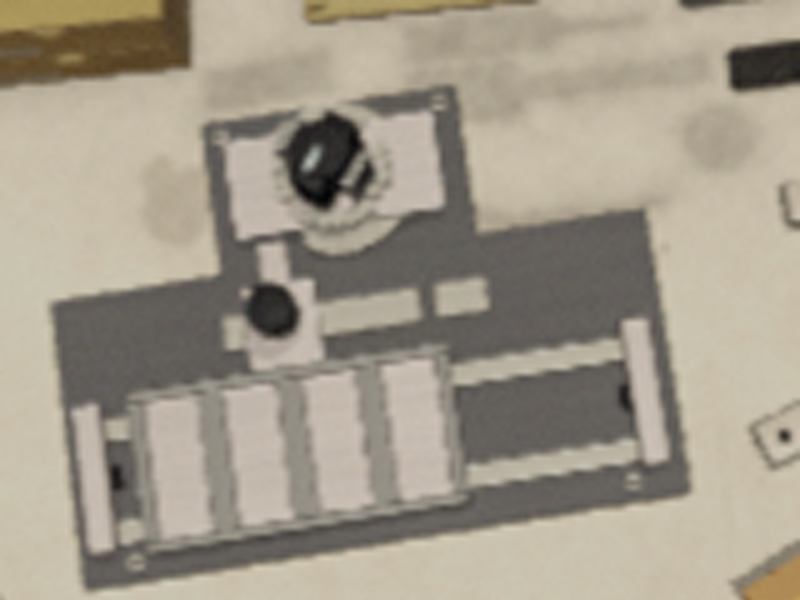

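View pics/sz.png

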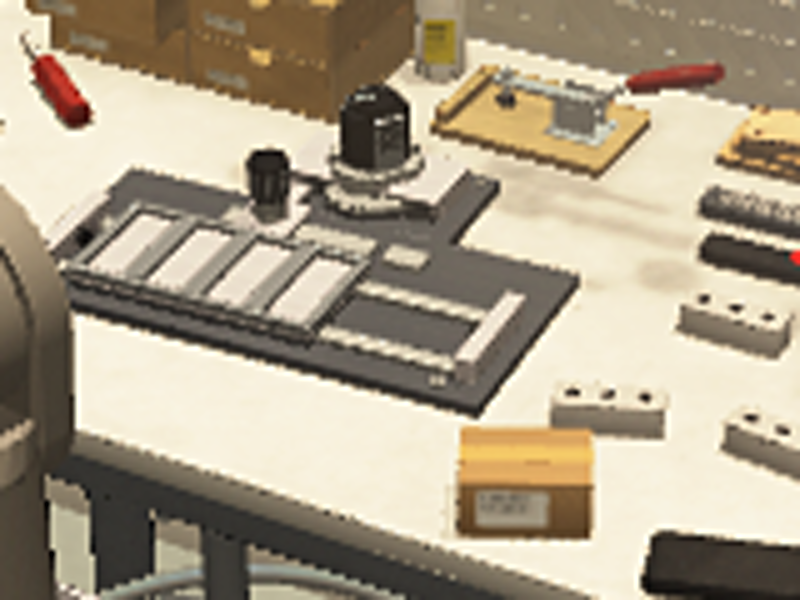

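```bash
cat > fit.py <<'E'
from h import *
from scipy.optimize import least_squares
def c(u,v): return np.array([180+u/5-0.4,170+v/5-0.4])
def s(u,v): return np.array([225+u/5-0.4,185+v/5-0.4])
top=[(53,302),(85,590),(690,492),(645,209),(205,125),(455,87)]
z=0.012
W=np.array([atz('top',c(*p),z)[:2] for p in top])
print(W)
W2={'fr':atz('scene',s(480,412),z),'br':atz('scene',s(580,275),z),'Tbr':atz('scene',s(499,181),z),'Tin':atz('scene',s(455,243),z)}
print(W2); print('Tin top',atz('top',c(475,235),z))
# model
hy=.185
def res(p):
    x,y,a,xb,ty1,ty2=p
    M=np.array([[xb,hy],[-.105,hy],[-.105,-hy],[xb,-hy],[.172,ty1],[.172,ty2]])
    R=np.array([[np.cos(a),-np.sin(a)],[np.sin(a),np.cos(a)]])
    return (M@R.T+[x,y]-W).ravel()
r=least_squares(res,[.52,.07,.15,.05,.07,-.07]);print(r.x,np.round(r.fun*1000,1))
E
python3 fit.py
```

```text
[[ 0.57640863  0.25319063]
 [ 0.39832206  0.2432982 ]
 [ 0.42053565 -0.12188678]
 [ 0.59800322 -0.11191278]
 [ 0.67905918  0.15374468]
 [ 0.68773329 -0.0021847 ]]
{'fr': array([ 0.41615052, -0.12753336,  0.012     ]), 'br': array([ 0.59925863, -0.11237142,  0.012     ]), 'Tbr': array([ 6.88736062e-01, -5.96293925e-04,  1.20000000e-02]), 'Tin': array([ 0.59558956, -0.0127114 ,  0.012     ])}
Tin top [ 0.59221784 -0.00662134  0.012     ]
[ 0.51295506  0.06653517  0.05887942  0.07436369  0.07728391 -0.07888569] [-0.1  2.4 -1.1  1.7 -1.5 -2.4  0.1 -1.9  1.1  0.1  1.6  0.1]
```

```bash
python3 - <<'E'
from h import *
t=read_camera('top');s=read_camera('scene')
a=cv2.resize(t[182:245,215:285,::-1],None,fx=8,fy=8,interpolation=cv2.INTER_CUBIC)
b=cv2.resize(s[195:235,262:320,::-1],None,fx=12,fy=12,interpolation=cv2.INTER_CUBIC)
cv2.imwrite('pics/a.png',a);cv2.imwrite('pics/b.png',b);print(a.shape,b.shape)
E
```

```text
(504, 560, 3) (480, 696, 3)
```

View pics/a.png

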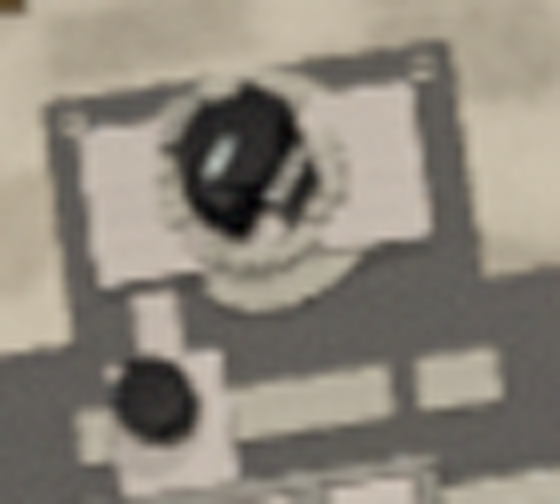

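View pics/b.png

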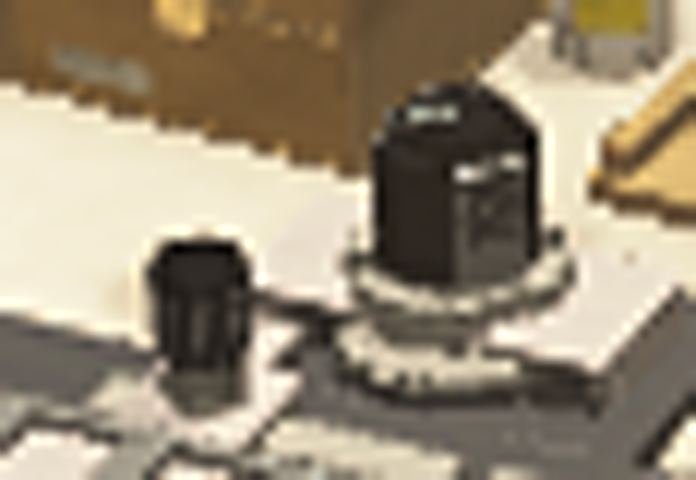

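```bash
python3 - <<'E'
from h import *
A=lambda u,v:np.array([215+u/8-.44,182+v/8-.44]);B=lambda u,v:np.array([262+u/12-.46,195+v/12-.46])
o=np.array([.513,.0665]);a=.0589
def F(X): 
    d=X[:2]-o; return np.round([d[0]*np.cos(a)+d[1]*np.sin(a),-d[0]*np.sin(a)+d[1]*np.cos(a)],4)
def show(n,X):print(n,np.round(X,4),F(X))
show('ring top',atz('top',A(255,168),.042))
show('ring sc',atz('scene',B(462,275),.042))
show('pl top',atz('top',A(155,395),.074));show('pl sc',atz('scene',B(198,255),.074))
X,e=tri(A(155,395),B(198,255));print(X,e)
show('sleeve..',atz('scene',B(200,385),.024+0.003))
show('knob sc',atz('scene',B(457,100),.092))
show('knob top',atz('top',A(238,133),.092))
# tray corners top, from 5x crop
c=lambda u,v:np.array([180+u/5-.4,170+v/5-.4])
for p in [(130,397),(447,348),(468,495),(150,550)]: show('tray',atz('top',c(*p),.03))
s=lambda u,v:np.array([225+u/5-.4,185+v/5-.4])
for p in [(130,205),(373,258),(315,338),(65,265)]: show('tray sc',atz('scene',s(*p),.03))
E
```

```text
ring top [0.6367 0.0725 0.042 ] [ 0.1238 -0.0013]
ring sc [0.6235 0.0675 0.042 ] [ 0.1104 -0.0055]
pl top [0.5451 0.1114 0.074 ] [0.0347 0.043 ]
pl sc [0.5498 0.1165 0.074 ] [0.0397 0.0478]
[0.54353046 0.11148922 0.07867245] 0.0017663765287111925
sleeve.. [0.5507 0.1185 0.027 ] [0.0407 0.0497]
knob sc [0.6417 0.0785 0.092 ] [0.1292 0.0044]
knob top [0.6359 0.0718 0.092 ] [ 0.123  -0.0019]
tray [0.5089 0.2061 0.03  ] [0.0042 0.1396]
tray [0.5196 0.0148 0.03  ] [ 0.0035 -0.052 ]
tray [0.4294 0.0096 0.03  ] [-0.0868 -0.0518]
tray [0.4157 0.1997 0.03  ] [-0.0893  0.1387]
tray sc [0.5057 0.2089 0.03  ] [0.0011 0.1426]
tray sc [0.5254 0.0159 0.03  ] [ 0.0094 -0.0513]
tray sc [0.4184 0.0007 0.03  ] [-0.0983 -0.0601]
tray sc [0.4158 0.2043 0.03  ] [-0.0889  0.1433]
```

Emit:
{"name": "send_rows", "arguments": {
  "motion": "2 -2.8 0 0 0 -0.7 0;2 -2.8 0 0 0 -0.7 0;2 -2.8 0 0 0 -0.7 0;2 -2.8 0 0 0 -0.7 0;2 -2.8 0 0 0 -0.7 0;2 -2.8 0 0 0 -0.7 0;2 -2.8 0 0 0 -0.7 0;2 -2.8 0 0 0 -0.7 0;2 -2.8 0 0 0 -0.7 0;2 -2.8 0 0 0 -0.7 0",
  "newtons": 20
}}

```text
t: 2.13
eef_pos: [0.4244, 0.3511, 0.2316]
tool_rot: [-0.002, 0.225, 0.974, 0.003]
contact_force: [1.0, -0.4, 0.6]
gripper_width: 1.0
```

```bash
cat >> h.py <<'E'
from scipy.spatial.transform import Rotation as Ro
def st():
    o=get_obs();q=o['tool_rot'];r=Ro.from_quat([q[1],q[2],q[3],q[0]]).as_matrix()
    print('t',round(o['t'],2),'p',np.round(o['eef_pos'],4),'yaw_y',round(np.degrees(np.arctan2(-r[0,1],r[1,1])),2),'z',np.round(r[:,2],3),'F',np.round(o['contact_force'],1),'T',np.round(o['torque'],2),'w',round(o['gripper_width'],3),'q',np.round(o['q'],2));return o
E
python3 -c "
from h import *;st()"
```

```text
t 2.13 p [0.4244 0.3511 0.2316] yaw_y -25.97 z [-0.003  0.008 -1.   ] F [ 1.  -0.4  0.6] T [-0.01 -0.04  0.04] w 1.0 q [-0.92  0.27  0.15  1.87 -0.05  1.01  0.37]
```

Emit:
{"name": "send_rows", "arguments": {
  "motion": "2.1 -2.8 -0.4 0 0 -0.8 0;2.1 -2.8 -0.4 0 0 -0.8 0;2.1 -2.8 -0.4 0 0 -0.8 0;2.1 -2.8 -0.4 0 0 -0.8 0;2.1 -2.8 -0.4 0 0 -0.8 0;2.1 -2.8 -0.4 0 0 -0.8 0;2.1 -2.8 -0.4 0 0 -0.8 0;2.1 -2.8 -0.4 0 0 -0.8 0;2.1 -2.8 -0.4 0 0 -0.8 0;2.1 -2.8 -0.4 0 0 -0.8 0;0 0 0 0 0 0 0;0 0 0 0 0 0 0"
}}

```text
t: 3.13
eef_pos: [0.6473, 0.0463, 0.1933]
tool_rot: [0.003, 0.3, 0.954, 0.005]
contact_force: [-0.6, 0.5, -1.0]
gripper_width: 1.003
```

```bash
python3 -c "
from h import *;o=st();snap('top','t1');snap('scene','s1')
X=o['eef_pos'];print(proj('top',X),proj('scene',X))
b=cv2.imread('pics/t1.png');cv2.imwrite('pics/t1.png',cv2.resize(b[150:270,180:340],None,fx=5,fy=5))
b=cv2.imread('pics/s1.png');cv2.imwrite('pics/s1.png',cv2.resize(b[140:260,225:385],None,fx=5,fy=5))
"
```

```text
t 3.13 p [0.6473 0.0463 0.1933] yaw_y -34.97 z [ 0.008  0.007 -1.   ] F [-0.6  0.5 -1. ] T [0.02 0.03 0.03] w 1.003 q [-0.39  0.48  0.31  1.68 -0.17  1.    0.94]
[247.97859381 183.0334909 ] [307.69681025 179.53637177]
```

View pics/t1.png

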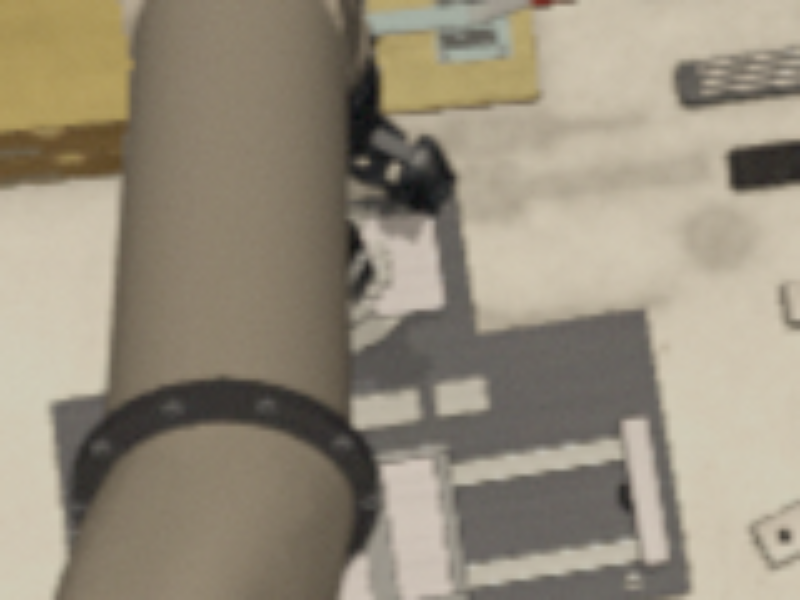

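View pics/s1.png

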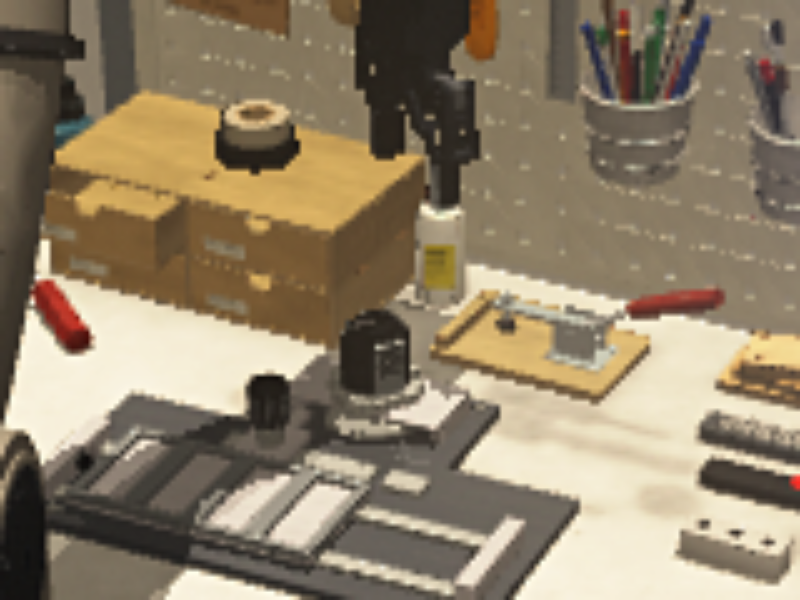

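Emit:
{"name": "send_rows", "arguments": {
  "motion": "-0.5 1.4 -0.5 0 0 0.5 0;-0.5 1.3 -0.5 0 0 0.5 0;0 0 -0.5 0 0 0 0;0 0 0 0 0 0 0;0 0 0 0 0 0 0;0 0 0 0 0 0 0"
}}

```text
t: 3.73
eef_pos: [0.6322, 0.0859, 0.1771]
tool_rot: [0.001, 0.285, 0.959, 0.006]
contact_force: [0.1, 0.2, 0.4]
gripper_width: 1.0
```

```bash
python3 -c "
from h import *;o=st()"
```

```text
t 3.73 p [0.6322 0.0859 0.1771] yaw_y -33.09 z [ 0.006  0.011 -1.   ] F [0.1 0.2 0.4] T [-0.01  0.05 -0.04] w 1.0 q [-0.44  0.48  0.29  1.72 -0.17  0.96  0.91]
```

Emit:
{"name": "send_rows", "arguments": {
  "motion": "0.3 -0.6 -0.5 -0.3 0.2 -0.4 0;0.1 -0.4 -1 -0.3 0.1 0 0;0 0 -1 0 0 0 0;0 0 -1 0 0 0 0;0 0 -0.5 0 0 0 0;0 0 0 0 0 0 0;0 0 0 0 0 0 0"
}}

```text
t: 4.32
eef_pos: [0.6364, 0.0727, 0.1318]
tool_rot: [-0.0, 0.29, 0.957, -0.001]
contact_force: [1.0, 0.1, 0.6]
gripper_width: 0.999
```

```bash
python3 -c "
from h import *;o=st()"
```

```text
t 4.32 p [0.6364 0.0727 0.1318] yaw_y -33.67 z [-0.001 -0.002 -1.   ] F [1.  0.1 0.6] T [-0.    0.01  0.04] w 0.999 q [-0.42  0.54  0.28  1.74 -0.18  0.89  0.93]
```

Emit:
{"name": "send_rows", "arguments": {
  "motion": "0 0 -1 0 0 0 0;0 0 -1 0 0 0 0;0 0 -0.7 0 0 0 0;0 0 0 0 0 0 0;0 0 0 0 0 0 0"
}}

```text
t: 4.73
eef_pos: [0.6364, 0.0727, 0.102]
tool_rot: [-0.0, 0.29, 0.957, -0.001]
contact_force: [0.4, 0.2, -0.3]
gripper_width: 1.002
```

```bash
python3 -c "
from h import *;o=st();snap('scene','s2')
b=cv2.imread('pics/s2.png');cv2.imwrite('pics/s2.png',cv2.resize(b[175:235,260:340],None,fx=10,fy=10,interpolation=cv2.INTER_CUBIC))
"
```

```text
t 4.73 p [0.6364 0.0727 0.102 ] yaw_y -33.67 z [-0.001 -0.002 -1.   ] F [ 0.4  0.2 -0.3] T [ 0.   -0.03 -0.01] w 1.002 q [-0.41  0.57  0.27  1.76 -0.19  0.83  0.94]
```

View pics/s2.png

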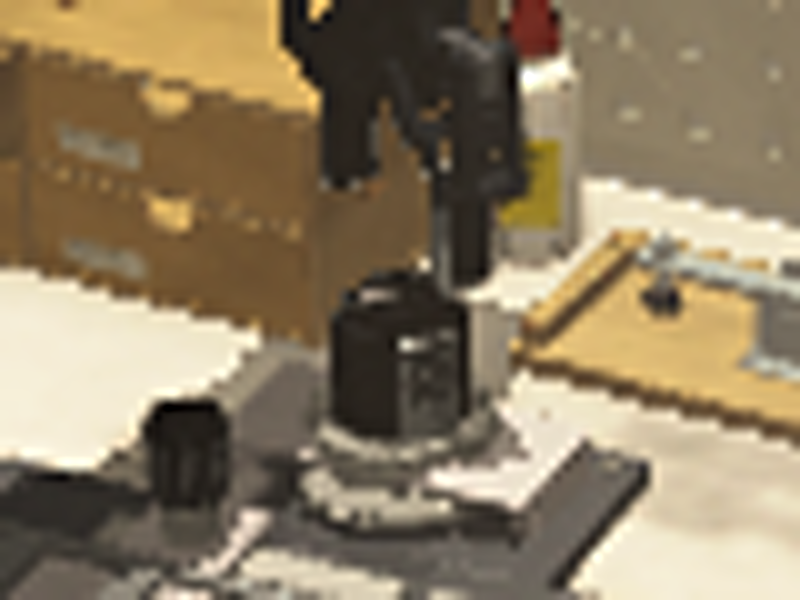

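```bash
python3 -c "
from h import *
for z in(.102,.115,.092,.072): print(z,(proj('scene',[.6364,.0727,z])-[260,175])*10)
y=np.array([np.sin(np.radians(33.67)),np.cos(np.radians(33.67)),0])
for s in(1,-1):print((proj('scene',np.array([.6364,.0727,.115])+s*.0425*y)-[260,175])*10, (proj('scene',np.array([.6364,.0727,.084])+s*.026*y)-[260,175])*10)
"
```

```text
0.102 [402.32736163 264.70844553]
0.115 [401.6871576  233.61181581]
0.092 [402.81701644 288.49244793]
0.072 [403.78907387 335.70819191]
[349.86174927 185.28047824] [371.55135888 277.27151142]
[455.06268797 283.38876614] [435.43406677 338.14269889]
```

Emit:
{"name": "send_rows", "arguments": {
  "motion": "0 0 -1 0 0 0 0;0 0 -1 0 0 0 0;0 0 -1 0 0 0 0;0 0 -1 0 0 0 0;0 0 -0.5 0 0 0 0;0 0 0 0 0 0 0;0 0 0 0 0 0 0"
}}

```text
t: 5.37
eef_pos: [0.6362, 0.073, 0.052]
tool_rot: [-0.0, 0.289, 0.957, -0.001]
contact_force: [0.1, -0.2, 0.9]
gripper_width: 1.003
```

```bash
python3 -c "
from h import *;o=st()"
```

```text
t 5.37 p [0.6362 0.073  0.052 ] yaw_y -33.65 z [-0.001 -0.001 -1.   ] F [ 0.1 -0.2  0.9] T [-0.03  0.03  0.04] w 1.003 q [-0.39  0.64  0.25  1.78 -0.22  0.75  0.95]
```

Emit:
{"name": "send_rows", "arguments": {
  "motion": "0 0 0 0 0 0 0.42;0 0 0 0 0 0 0.42;0 0 0 0 0 0 0.42;0 0 0 0 0 0 0.42;0 0 0 0 0 0 0.42;0 0 0 0 0 0 0.42;0 0 0 0 0 0 0.42;0 0 0 0 0 0 0.42",
  "newtons": 30
}}

```text
t: 6.03
eef_pos: [0.6366, 0.073, 0.0527]
tool_rot: [0.0, 0.29, 0.957, -0.001]
contact_force: [0.3, 0.4, -1.5]
gripper_width: 0.576
```

```bash
python3 -c "
from h import *;o=st()"
```

```text
t 6.03 p [0.6366 0.073  0.0527] yaw_y -33.67 z [ 0.    -0.001 -1.   ] F [ 0.3  0.4 -1.5] T [ 0.03 -0.04 -0.01] w 0.576 q [-0.39  0.64  0.25  1.78 -0.22  0.75  0.95]
```

Emit:
{"name": "send_rows", "arguments": {
  "motion": "0 0 0 0 0 0 0.54;0 0 0 0 0 0 0.54;0 0 0 0 0 0 0.58;0 0 0 0 0 0 0.58;0 0 0 0 0 0 0.6;0 0 0 0 0 0 0.6;0 0 0 0 0 0 0.6"
}}

```text
t: 6.62
eef_pos: [0.6369, 0.0731, 0.0544]
tool_rot: [0.001, 0.29, 0.957, -0.0]
contact_force: [-0.6, -0.5, 0.2]
gripper_width: 0.42
```

```bash
python3 -c "
from h import *;o=st()"
```

```text
t 6.62 p [0.6369 0.0731 0.0544] yaw_y -33.67 z [ 0.001 -0.    -1.   ] F [-0.6 -0.5  0.2] T [-0.05  0.09 -0.09] w 0.42 q [-0.39  0.64  0.25  1.78 -0.22  0.75  0.95]
```

Emit:
{"name": "send_rows", "arguments": {
  "motion": "0 0 0 0 0 3 0.6;0 0 0 0 0 4 0.6;0 0 0 0 0 4 0.6;0 0 0 0 0 4 0.6;0 0 0 0 0 4 0.6;0 0 0 0 0 4 0.6;0 0 0 0 0 4 0.6;0 0 0 0 0 3 0.6;0 0 0 0 0 0 0.6"
}}

```text
t: 7.37
eef_pos: [0.6374, 0.0745, 0.0544]
tool_rot: [0.001, 0.019, 1.0, 0.001]
contact_force: [-1.1, 1.1, 0.7]
gripper_width: 0.412
```

```bash
python3 -c "
from h import *;o=st()"
```

```text
t 7.37 p [0.6374 0.0745 0.0544] yaw_y -2.2 z [ 0.002  0.001 -1.   ] F [-1.1  1.1  0.7] T [-0.13  0.21  0.08] w 0.412 q [-0.29  0.63  0.1   1.77 -0.09  0.74  1.4 ]
```

Emit:
{"name": "send_rows", "arguments": {
  "motion": "0 0 0 0 0 4 0.6;0 0 0 0 0 4 0.6;0 0 0 0 0 4 0.6;0 0 0 0 0 4 0.6;0 0 0 0 0 4 0.6;0 0 0 0 0 4 0.6;0 0 0 0 0 4 0.6;0 0 0 0 0 4 0.6;0 0 0 0 0 3 0.6;0 0 0 0 0 2 0.6;0 0 0 0 0 0 0.6;0 0 0 0 0 0 0.6"
}}

```text
t: 8.37
eef_pos: [0.6369, 0.0762, 0.0544]
tool_rot: [0.0, -0.304, 0.953, 0.002]
contact_force: [-1.2, 0.6, 1.2]
gripper_width: 0.413
```

```bash
python3 -c "
from h import *;o=st()"
```

```text
t 8.37 p [0.6369 0.0762 0.0544] yaw_y 35.41 z [-0.001  0.003 -1.   ] F [-1.2  0.6  1.2] T [-0.17  0.07  0.06] w 0.413 q [-0.17  0.62 -0.07  1.76  0.05  0.75  1.93]
```

Emit:
{"name": "send_rows", "arguments": {
  "motion": "0 -0.1 0 0 0 3 0.6;0 -0.1 0 0 0 2 0.6;0 0 0 0 0 0.6 0.6;0 0 0 0 0 0 0.6;0 0 0 0 0 0 0.6"
}}

```text
t: 8.78
eef_pos: [0.6367, 0.0764, 0.0544]
tool_rot: [0.0, -0.348, 0.937, 0.002]
contact_force: [-1.2, 0.5, 1.6]
gripper_width: 0.411
```

```bash
python3 -c "
from h import *;o=st()"
```

```text
t 8.78 p [0.6367 0.0764 0.0544] yaw_y 40.79 z [-0.001  0.004 -1.   ] F [-1.2  0.5  1.6] T [-0.1   0.1   0.09] w 0.411 q [-0.15  0.62 -0.09  1.76  0.07  0.76  2.01]
```

Emit:
{"name": "send_rows", "arguments": {
  "motion": "0 0 0 0 0 0.4 0.6;0 0 0 0 0 0 0.45;0 0 0 0 0 0 0.42;0 0 0 0 0 0 0.42;0 0 0 0 0 0 0.42;0 0 0 0 0 0 0.42"
}}

```text
t: 9.28
eef_pos: [0.6367, 0.0758, 0.0532]
tool_rot: [0.0, -0.35, 0.937, 0.002]
contact_force: [-0.2, 1.2, -1.5]
gripper_width: 0.581
```

```bash
python3 -c "
from h import *;o=st()"
```

```text
t 9.28 p [0.6367 0.0758 0.0532] yaw_y 40.96 z [-0.001  0.004 -1.   ] F [-0.2  1.2 -1.5] T [0.14 0.02 0.06] w 0.581 q [-0.15  0.63 -0.09  1.76  0.07  0.76  2.01]
```

Emit:
{"name": "send_rows", "arguments": {
  "motion": "0 0 0 0 0 0 0.2;0 0 0 0 0 0 0;0 0 0 0 0 0 0;0 0 0 0 0 0 0;0 0 1 0 0 0 0;0 0 1.5 0 0 0 0;0 0 1.5 0 0 0 0;0 0 1.5 0 0 0 0;0 0 1 0 0 0 0;0 0 0 0 0 0 0"
}}

```text
t: 10.12
eef_pos: [0.637, 0.075, 0.1242]
tool_rot: [0.0, -0.349, 0.937, 0.002]
contact_force: [0.8, 0.3, 0.5]
gripper_width: 0.999
```

```bash
python3 -c "
from h import *;o=st();snap('scene','s3')
b=cv2.imread('pics/s3.png');cv2.imwrite('pics/s3.png',cv2.resize(b[175:235,260:340],None,fx=10,fy=10,interpolation=cv2.INTER_CUBIC))
"
```

```text
t 10.12 p [0.637  0.075  0.1242] yaw_y 40.88 z [-0.     0.004 -1.   ] F [0.8 0.3 0.5] T [0.02 0.03 0.04] w 0.999 q [-0.14  0.54 -0.1   1.73  0.06  0.88  2.02]
```

View pics/s3.png

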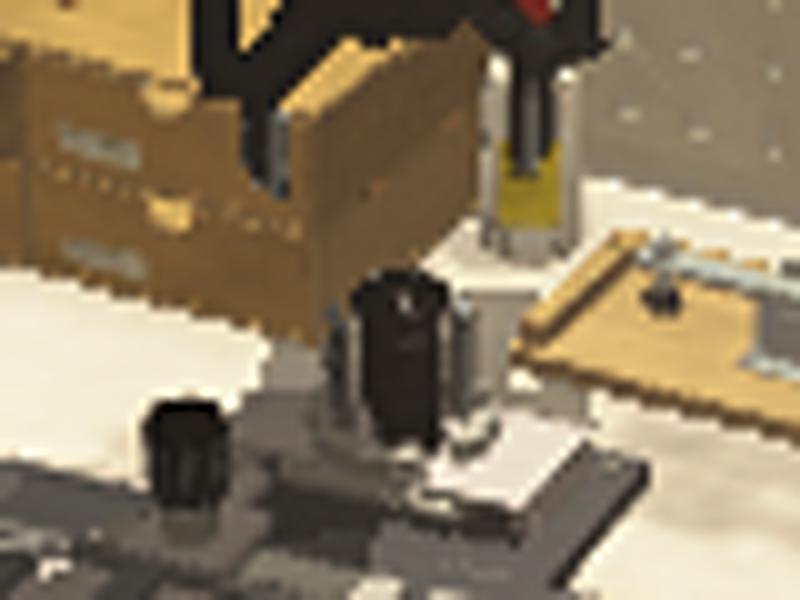

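Emit:
{"name": "send_rows", "arguments": {
  "motion": "-0.8 0.3 0 0.2 0 -4 0;-1 0.4 0 0 0 -4 0;-1 0.4 0 0 0 -4 0;-1 0.4 0 0 0 -4 0;-1 0.4 0 0 0 -4 0;-1 0.4 0 0 0 -4 0;-1 0.4 0 0 0 -4 0;-0.7 0.3 0 0 0 -4 0;-0.3 0.1 0 0 0 -3 0;0 0 0 0 0 0 0;0 0 0 0 0 0 0;0 0 0 0 0 0 0"
}}

```text
t: 11.17
eef_pos: [0.5503, 0.1051, 0.1157]
tool_rot: [-0.004, -0.037, 0.999, 0.002]
contact_force: [0.7, -0.1, -0.3]
gripper_width: 0.998
```

```bash
python3 -c "
from h import *;o=st()"
```

```text
t 11.17 p [0.5503 0.1051 0.1157] yaw_y 4.27 z [-0.008  0.004 -1.   ] F [ 0.7 -0.1 -0.3] T [-0.02 -0.05  0.03] w 0.998 q [-0.33  0.43  0.04  1.93 -0.03  0.78  1.38]
```

Emit:
{"name": "send_rows", "arguments": {
  "motion": "-0.3 0.4 0 -0.2 -0.3 -0.6 0;-0.2 0.3 0 0 -0.2 -0.3 0;0 0 -1 0 0 0 0;0 0 -1 0 0 0 0;0 0 -0.5 0 0 0 0;0 0 0 0 0 0 0;0 0 0 0 0 0 0"
}}

```text
t: 11.75
eef_pos: [0.5452, 0.1121, 0.0868]
tool_rot: [0.0, -0.03, 1.0, -0.0]
contact_force: [0.0, -0.3, 0.4]
gripper_width: 0.998
```

```bash
python3 -c "
from h import *;o=st();snap('scene','s4')
b=cv2.imread('pics/s4.png');cv2.imwrite('pics/s4.png',cv2.resize(b[175:235,240:320],None,fx=10,fy=10,interpolation=cv2.INTER_CUBIC))
print((proj('scene',o['eef_pos'])-[240,175])*10,(proj('scene',[.545,.112,.074])-[240,175])*10)
"
```

```text
t 11.75 p [0.5452 0.1121 0.0868] yaw_y 3.42 z [ 0.001 -0.001 -1.   ] F [ 0.  -0.3  0.4] T [ 0.02 -0.01 -0.01] w 0.998 q [-0.35  0.47  0.04  1.96 -0.03  0.71  1.34]
[382.96463151 385.94507047] [384.25441001 416.80087339]
```

View pics/s4.png

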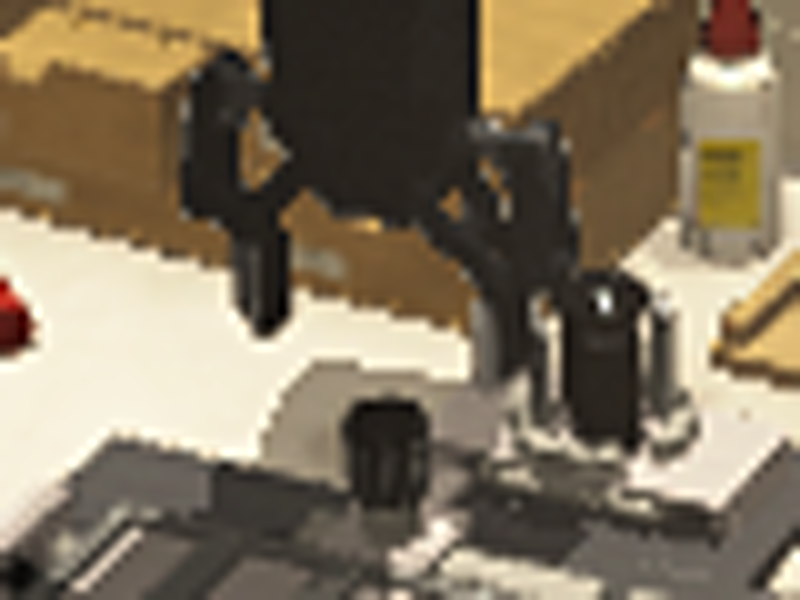

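Emit:
{"name": "send_rows", "arguments": {
  "motion": "0 0 -1 0 0 0 0;0 0 -1 0 0 0 0;0 0 -1 0 0 0 0;0 0 -0.8 0 0 0 0;0 0 -0.5 0 0 0 0;0 0 0 0 0 0 0;0 0 0 0 0 0 0"
}}

```text
t: 12.38
eef_pos: [0.545, 0.1115, 0.0386]
tool_rot: [0.0, -0.029, 1.0, -0.0]
contact_force: [0.6, -1.0, -0.6]
gripper_width: 1.002
```

Emit:
{"name": "send_rows", "arguments": {
  "motion": "0 0 0 0 0 0 0.5;0 0 0 0 0 0 0.5;0 0 0 0 0 0 0.6;0 0 0 0 0 0 0.6;0 0 0 0 0 0 0.7;0 0 0 0 0 0 0.7;0 0 0 0 0 0 0.8;0 0 0 0 0 0 0.8;0 0 0 0 0 0 0.8",
  "newtons": 60
}}

```text
t: 13.13
eef_pos: [0.5459, 0.1119, 0.0399]
tool_rot: [0.001, -0.03, 1.0, -0.0]
contact_force: [0.3, 0.3, -0.8]
gripper_width: 0.334
```

```bash
python3 -c "
from h import *;o=st()"
```

```text
t 13.13 p [0.5459 0.1119 0.0399] yaw_y 3.39 z [ 0.002 -0.    -1.   ] F [ 0.3  0.3 -0.8] T [0.05 0.   0.06] w 0.334 q [-0.34  0.54  0.03  1.98 -0.03  0.62  1.34]
```

Emit:
{"name": "send_rows", "arguments": {
  "motion": "0 0 0.4 0 0 0 0.8;0 0 0.4 0 0 0 0.8;0 0 0.3 0 0 0 0.8;0 0 0.2 0 0 0 0.8;0 0 0 0 0 0 0.8"
}}

```text
t: 13.55
eef_pos: [0.5458, 0.112, 0.053]
tool_rot: [0.001, -0.03, 1.0, -0.0]
contact_force: [2.3, 0.8, -7.0]
gripper_width: 0.334
```

```bash
python3 -c "
from h import *;o=st()"
```

```text
t 13.55 p [0.5458 0.112  0.053 ] yaw_y 3.39 z [ 0.002 -0.    -1.   ] F [ 2.3  0.8 -7. ] T [ 0.25 -0.43 -0.03] w 0.334 q [-0.34  0.52  0.04  1.98 -0.03  0.64  1.34]
```

Emit:
{"name": "send_rows", "arguments": {
  "motion": "0 0 0.1 0 0 0 0.8;0.03 -0.4 0 0 0 0 0.8;0.03 -0.5 0 0 0 0 0.8;0.03 -0.5 0 0 0 0 0.8;0 0 0 0 0 0 0.8"
}}

```text
t: 13.97
eef_pos: [0.5467, 0.0978, 0.0537]
tool_rot: [0.001, -0.03, 1.0, 0.0]
contact_force: [2.2, -1.6, -7.9]
gripper_width: 0.333
```

```bash
python3 -c "
from h import *;o=st()"
```

```text
t 13.97 p [0.5467 0.0978 0.0537] yaw_y 3.45 z [ 0.002  0.001 -1.   ] F [ 2.2 -1.6 -7.9] T [-0.35 -0.45 -0.04] w 0.333 q [-0.32  0.52  0.04  1.98 -0.03  0.64  1.37]
```

Emit:
{"name": "send_rows", "arguments": {
  "motion": "0.05 -0.8 0 0 0 0 0.8;0.05 -0.9 0 0 0 0 0.8;0.05 -0.9 0 0 0 0 0.8;0.05 -0.9 0 0 0 0 0.8;0.05 -0.9 0 0 0 0 0.8;0.05 -0.7 0 0 0 0 0.8;0.03 -0.4 0 0 0 0 0.8;0 0 0 0 0 0 0.8;0 0 0 0 0 0 0.8"
}}

```text
t: 14.72
eef_pos: [0.5504, 0.0349, 0.0537]
tool_rot: [0.001, -0.029, 1.0, 0.0]
contact_force: [2.9, 1.0, -7.6]
gripper_width: 0.336
```

```bash
python3 -c "
from h import *;o=st()"
```

```text
t 14.72 p [0.5504 0.0349 0.0537] yaw_y 3.29 z [ 0.003  0.001 -1.   ] F [ 2.9  1.  -7.6] T [ 0.44 -0.45  0.09] w 0.336 q [-0.21  0.51  0.04  1.99 -0.03  0.64  1.48]
```

Emit:
{"name": "send_rows", "arguments": {
  "motion": "0.03 -0.5 0 0 0 0 0.8;0.02 -0.3 0 0 0 0 0.8;0 -0.1 0 0 0 0 0.8;0 0 0 0 0 0 0.8"
}}

```text
t: 15.05
eef_pos: [0.5509, 0.0263, 0.0537]
tool_rot: [0.001, -0.03, 1.0, 0.001]
contact_force: [1.8, 0.7, -7.8]
gripper_width: 0.336
```

```bash
python3 -c "
from h import *;o=st()"
```

```text
t 15.05 p [0.5509 0.0263 0.0537] yaw_y 3.39 z [ 0.003  0.001 -1.   ] F [ 1.8  0.7 -7.8] T [ 0.19 -0.49 -0.03] w 0.336 q [-0.19  0.51  0.04  1.99 -0.03  0.64  1.5 ]
```

Emit:
{"name": "send_rows", "arguments": {
  "motion": "0.01 -0.2 0 0 0 0 0.8;0 0 0 0 0 0 0.8;0 0 -0.3 0 0 0 0.8;0 0 -0.3 0 0 0 0.8;0 0 -0.3 0 0 0 0.8;0 0 0 0 0 0 0.8"
}}

```text
t: 15.55
eef_pos: [0.5511, 0.0242, 0.0441]
tool_rot: [0.002, -0.03, 1.0, 0.0]
contact_force: [2.2, 1.3, -6.0]
gripper_width: 0.334
```

```bash
python3 -c "
from h import *;o=st()"
```

```text
t 15.55 p [0.5511 0.0242 0.0441] yaw_y 3.42 z [ 0.003  0.001 -1.   ] F [ 2.2  1.3 -6. ] T [ 0.19 -0.42 -0.07] w 0.334 q [-0.18  0.53  0.04  2.   -0.03  0.62  1.5 ]
```

Emit:
{"name": "send_rows", "arguments": {
  "motion": "0 0 -0.3 0 0 0 0.8;0 0 -0.1 0 0 0 0.8;0 0 0 0 0 0 0.8;0 0 0 0 0 0 0.5;0 0 0 0 0 0 0.2;0 0 0 0 0 0 0;0 0 0 0 0 0 0;0 0 0 0 0 0 0;0 0 1 0 0 0 0;0 0 2 0 0 0 0;0 0 2 0 0 0 0;0 0 2 0 0 0 0;0 0 1 0 0 0 0;0 0 0 0 0 0 0"
}}

```text
t: 16.72
eef_pos: [0.5498, 0.0229, 0.1268]
tool_rot: [0.0, -0.029, 1.0, -0.0]
contact_force: [0.5, -0.5, -1.5]
gripper_width: 1.0
```

```bash
python3 -c "
from h import *;o=st();snap('scene','s5')
b=cv2.imread('pics/s5.png');cv2.imwrite('pics/s5.png',cv2.resize(b[175:295,240:400],None,fx=5,fy=5,interpolation=cv2.INTER_CUBIC))
print((proj('scene',[.551,.024,.074])-[240,175])*5)
"
```

```text
t 16.72 p [0.5498 0.0229 0.1268] yaw_y 3.38 z [ 0.001 -0.    -1.   ] F [ 0.5 -0.5 -1.5] T [-0.04 -0.01  0.03] w 1.0 q [-0.19  0.4   0.05  1.95 -0.03  0.79  1.5 ]
[302.58032904 233.88501924]
```

View pics/s5.png

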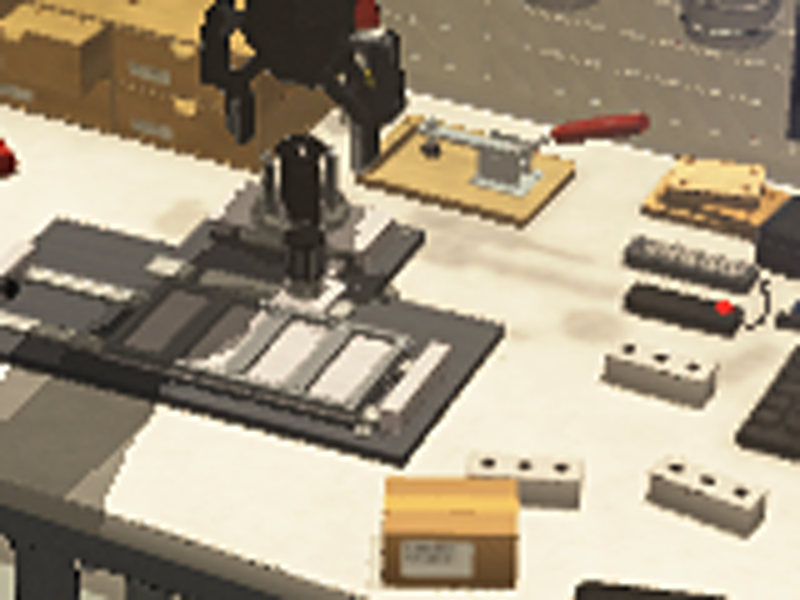

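```bash
python3 - <<'E'
from h import *
t=snap('top','t6')
cv2.imwrite('pics/t6.png',cv2.resize(t[190:270,310:450,::-1],None,fx=5.7,fy=5.7,interpolation=cv2.INTER_CUBIC))
for r in regions_of('block_1_c','top')[:12]:
    m=r['region'].astype(np.uint8);p=r['point'];print(round(r['conf'],2),np.round(p,1),m.sum(),np.round(atz('top',p,0.018),3))
E
```

```text
0.74 [346.6 262.2] 227 [ 0.428 -0.21   0.018]
0.67 [468.9 249.5] 225 [ 0.429 -0.581  0.018]
0.62 [504.8 244.9] 279 [ 0.432 -0.691  0.018]
0.4 [290.2 251.2] 702 [ 0.479 -0.045  0.018]
```

View pics/t6.png

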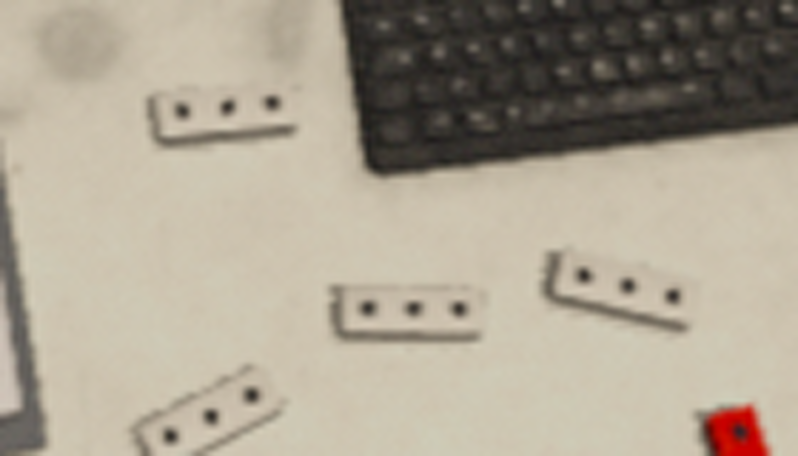

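```bash
cat > bl.py <<'E'
from h import *
def blocks(seeds,c='top',z=.025):
    im=cv2.cvtColor(read_camera(c),cv2.COLOR_RGB2GRAY);f=6
    for s in seeds:
        x0,y0=int(s[0])-18,int(s[1])-14
        cr=cv2.resize(im[y0:y0+29,x0:x0+37],None,fx=f,fy=f,interpolation=cv2.INTER_CUBIC)
        n,l,stt,ce=cv2.connectedComponentsWithStats((cr<95).astype(np.uint8))
        P=[(x0+(ce[i][0]+.5)/f-.5,y0+(ce[i][1]+.5)/f-.5) for i in range(1,n) if 25<stt[i][4]<260 and stt[i][2]<22 and stt[i][3]<22]
        W=np.array([atz(c,p,z)[:2] for p in P])
        if len(W)<3: print(s,'n',len(W),W);continue
        m=W.mean(0);u=np.linalg.svd(W-m)[2][0];u*=np.sign(u[0]) or 1
        print(s,len(W),'c',np.round(m,4),'axis from x deg',round(np.degrees(np.arctan2(u[1],u[0])),1),'sep',np.round(np.linalg.norm(np.diff(W,axis=0),axis=1),4))
E
python3 -c "
from bl import *
blocks([(348,210),(347,263),(382,244),(420,240)])
blocks([(240+160/5*1+100,0)]) if 0 else None
blocks([(372,249),(346,268),(382,274),(414,284)],'scene')"
```

```text
(348, 210) 3 c [ 0.5917 -0.2367] axis from x deg 89.7 sep [0.0238 0.0244]
(347, 263) 3 c [ 0.4264 -0.2095] axis from x deg -68.7 sep [0.0242 0.0238]
(382, 244) 3 c [ 0.4726 -0.322 ] axis from x deg 83.7 sep [0.024  0.0239]
(420, 240) 3 c [ 0.4732 -0.4364] axis from x deg 70.8 sep [0.0237 0.0242]
(372, 249) 6 c [ 0.5944 -0.247 ] axis from x deg -33.2 sep [0.0919 0.0241 0.0247 0.0582 0.066 ]
(346, 268) 4 c [ 0.4191 -0.213 ] axis from x deg 76.7 sep [0.0239 0.025  0.0432]
(382, 274) 7 c [ 0.4555 -0.3204] axis from x deg 48.2 sep [0.0183 0.0336 0.0237 0.043  0.0105 0.0082]
(414, 284) 10 c [ 0.4451 -0.4546] axis from x deg 44.8 sep [0.0238 0.0237 0.0377 0.011  0.0397 0.0337 0.0283 0.0143 0.0327]
```

Emit:
{"name": "send_rows", "arguments": {
  "motion": "-0.3 -1.5 0 0 0 -5 0;-0.35 -2.1 0 0 0 -5.5 0;-0.35 -2.1 0 0 0 -5.5 0;-0.35 -2.1 0 0 0 -5.5 0;-0.35 -2.1 0 0 0 -5.5 0;-0.35 -2.1 0 0 0 -5.5 0;-0.35 -2.1 0 0 0 -5.5 0;-0.35 -2.1 0 0 0 -5.5 0;-0.35 -2.1 0 0 0 -5.5 0;-0.35 -2.1 0 0 0 -5.5 0;-0.35 -2.1 0 0 0 -5.5 0;-0.35 -2.1 0 0 0 -5.5 0;-0.35 -2.1 0 0 0 -5.5 0;-0.35 -2.1 0 0 0 -5.5 0;-0.35 -2.1 0 0 0 -5.5 0;-0.35 -2.1 0 0 0 -5.5 0;-0.35 -2.1 0 0 0 -5.5 0;-0.35 -2.1 0 0 0 -5.5 0;-0.3 -1.5 0 0 0 -4 0;0 0 0 0 0 0 0"
}}

```text
t: 18.63
eef_pos: [0.4627, -0.3759, 0.1002]
tool_rot: [-0.018, 0.787, 0.617, 0.002]
contact_force: [-0.6, 0.1, 0.7]
gripper_width: 1.0
```

```bash
python3 - <<'E'
from h import *
o=st()
t=snap('top','t7');s=snap('scene','s7')
cv2.imwrite('pics/t7.png',t[:,:,::-1])
cv2.imwrite('pics/t7z.png',cv2.resize(t[180:300,180:340,::-1],None,fx=5,fy=5,interpolation=cv2.INTER_CUBIC))
cv2.imwrite('pics/s7z.png',cv2.resize(s[190:280,240:360,::-1],None,fx=6.6,fy=6.6,interpolation=cv2.INTER_CUBIC))
E
```

```text
t 18.63 p [ 0.4627 -0.3759  0.1002] yaw_y -103.84 z [-0.02   0.031 -0.999] F [-0.6  0.1  0.7] T [-0.08  0.04  0.08] w 1.0 q [ 0.19  0.57  0.54  1.86 -0.4   0.85  0.69]
```

View pics/t7z.png

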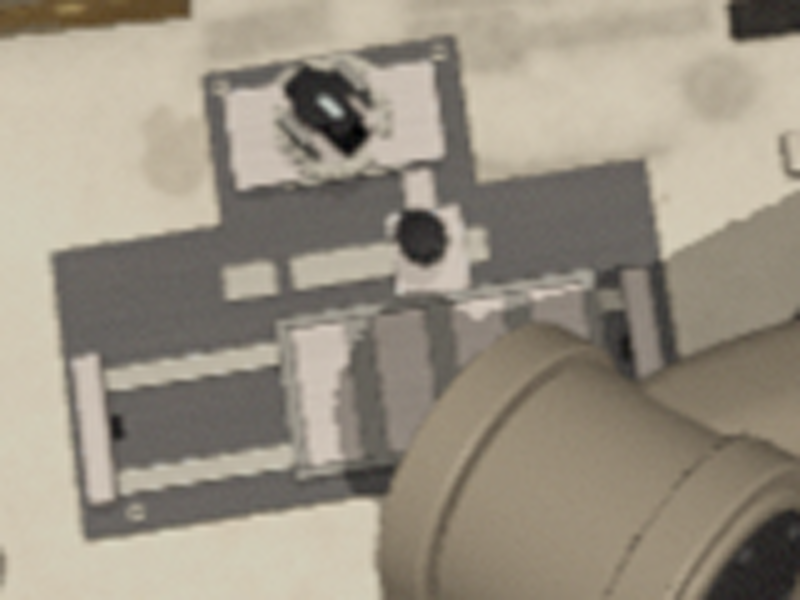

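View pics/s7z.png

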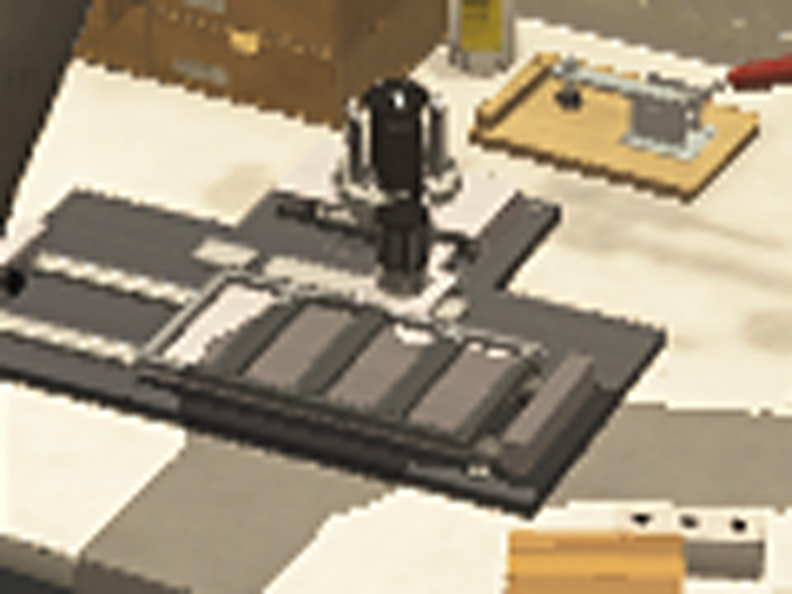

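View pics/t7.png

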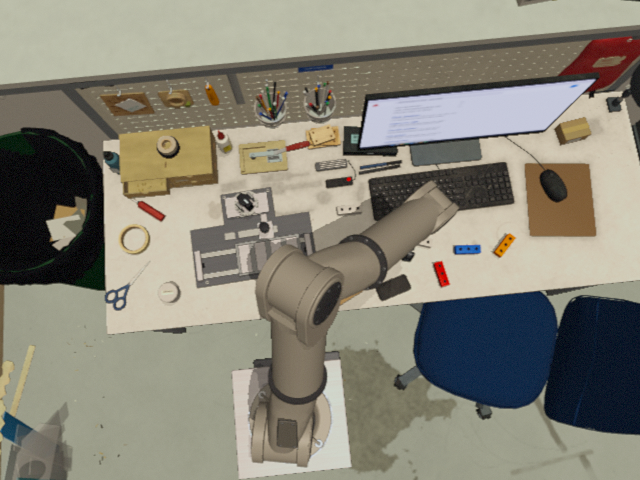

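```bash
python3 - <<'E'
from h import *
o=np.array([.513,.0665]);a=.0589
def F(X): 
    d=X[:2]-o; return np.round([d[0]*np.cos(a)+d[1]*np.sin(a),-d[0]*np.sin(a)+d[1]*np.cos(a)],4)
c=lambda u,v:np.array([180+u/5-.4,180+v/5-.4])
for n,p,z in [('BL',(278,322),.03),('FL',(298,478),.03),('BR',(592,275),.03),('pl',(420,232),.074),('lane4 backL',(297,330),.024),('lane4 backR',(352,322),.024),('lane4FL',(311,470),.024),('l3 bl',(374,318),.024),('l3 br',(427,308),.024),('l2bl',(452,305),.024),('l2br',(505,297),.024)]:
    X=atz('top',c(*p),z);print(n,np.round(X,4),F(X))
k=lambda u,v:np.array([240+u/6.6-.42,190+v/6.6-.42])
for n,p in [('l1bl',(465,343)),('l1br',(524,356)),('l1fl',(408,418)),('l1fr',(470,435)),('l2bl',(380,325)),('l2fl',(328,398)),('l3bl',(300,307)),('l3fl',(248,377))]:
    X=atz('scene',k(*p),.024);print('sc',n,np.round(X,4),F(X))
E
```

```text
BL [0.5152 0.1169 0.03  ] [0.0051 0.0502]
FL [0.4199 0.1115 0.03  ] [-0.0903  0.0505]
BR [ 0.5248 -0.0732  0.03  ] [ 0.0035 -0.1402]
pl [0.5511 0.0238 0.074 ] [ 0.0355 -0.0449]
lane4 backL [0.5104 0.1067 0.024 ] [-0.0002  0.0403]
lane4 backR [0.5119 0.0734 0.024 ] [-0.0007  0.0069]
lane4FL [0.4248 0.1044 0.024 ] [-0.0858  0.043 ]
l3 bl [0.513 0.06  0.024] [-0.0003 -0.0065]
l3 br [0.5159 0.0278 0.024 ] [ 0.0006 -0.0388]
l2bl [0.5162 0.0126 0.024 ] [ 0.0001 -0.054 ]
l2br [ 0.5179 -0.0196  0.024 ] [-0.0002 -0.0862]
sc l1bl [ 0.5207 -0.0305  0.024 ] [ 0.002  -0.0973]
sc l1br [ 0.5242 -0.0644  0.024 ] [ 0.0035 -0.1313]
sc l1fl [ 0.4442 -0.0386  0.024 ] [-0.0749 -0.1009]
sc l1fr [ 0.4454 -0.0745  0.024 ] [-0.0758 -0.1368]
sc l2bl [0.5151 0.0185 0.024 ] [-0.0007 -0.048 ]
sc l2fl [0.441  0.0075 0.024 ] [-0.0753 -0.0546]
sc l3bl [0.5106 0.0658 0.024 ] [-0.0024 -0.0005]
sc l3fl [0.4386 0.0549 0.024 ] [-0.075  -0.0072]
```

Emit:
{"name": "send_rows", "arguments": {
  "motion": "0.1 -1 0.2 -0.6 -0.4 -1.5 0;0.3 -1.8 0 -0.6 -0.4 -1.5 0;0.3 -1.5 0 -0.6 -0.4 -1.5 0;0.2 -0.8 0 0 0 -0.5 0;0 -0.4 0 0 0 0 0;0 0 0 0 0 0 0;0 0 0 0 0 0 0"
}}

```text
t: 19.32
eef_pos: [0.4763, -0.4285, 0.1008]
tool_rot: [0.0, 0.811, 0.586, 0.002]
contact_force: [0.0, 0.4, 0.3]
gripper_width: 1.002
```

```bash
python3 -c "
from h import *;o=st()"
```

```text
t 19.32 p [ 0.4763 -0.4285  0.1008] yaw_y -108.3 z [ 0.004  0.002 -1.   ] F [0.  0.4 0.3] T [ 0.01  0.03 -0.03] w 1.002 q [ 0.24  0.62  0.56  1.78 -0.43  0.86  0.68]
```

Emit:
{"name": "send_rows", "arguments": {
  "motion": "-0.2 -0.6 -0.5 -0.1 0.2 -0.7 0;-0.1 -0.2 -1.5 0 0 -0.2 0;0 0 -2 0 0 0 0;0 0 -2 0 0 0 0;0 0 -1 0 0 0 0;0 0 0 0 0 0 0;0 0 0 0 0 0 0"
}}

```text
t: 19.9
eef_pos: [0.4719, -0.4355, 0.0238]
tool_rot: [-0.001, 0.815, 0.579, 0.0]
contact_force: [-0.5, -0.8, -0.2]
gripper_width: 1.0
```

```bash
python3 -c "
from h import *;o=st()
s=read_camera('scene')
cv2.imwrite('pics/s8.png',cv2.resize(s[240:320,370:470,::-1],None,fx=7,fy=7,interpolation=cv2.INTER_CUBIC))"
```

```text
t 19.9 p [ 0.4719 -0.4355  0.0238] yaw_y -109.26 z [-0.001  0.002 -1.   ] F [-0.5 -0.8 -0.2] T [-0.01 -0.04  0.06] w 1.0 q [ 0.3   0.73  0.5   1.8  -0.49  0.74  0.72]
```

View pics/s8.png

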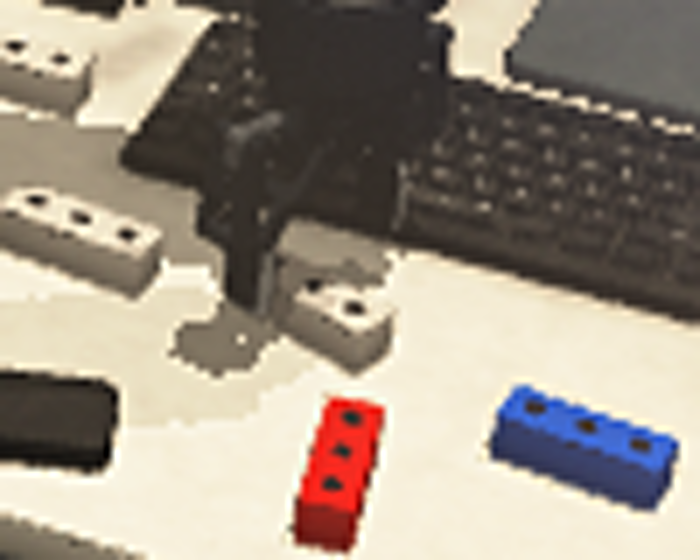

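Emit:
{"name": "send_rows", "arguments": {
  "motion": "0.1 0 -0.6 0 0 0 0;0 0 -0.4 0 0 0 0;0 0 0 0 0 0 0;0 0 0 0 0 0 0"
}}

```text
t: 20.28
eef_pos: [0.4744, -0.4365, 0.0155]
tool_rot: [0.001, 0.815, 0.579, 0.001]
contact_force: [0.4, -0.8, -0.2]
gripper_width: 1.0
```

Emit:
{"name": "send_rows", "arguments": {
  "motion": "0 0 0 0 0 0 0.5;0 0 0 0 0 0 0.5;0 0 0 0 0 0 0.6;0 0 0 0 0 0 0.7;0 0 0 0 0 0 0.85;0 0 0 0 0 0 0.85;0 0 0 0 0 0 0.85;0 0 0 0 0 0 0.85;0 0 0 0 0 0 0.85",
  "newtons": 70
}}

```text
t: 21.03
eef_pos: [0.4751, -0.4372, 0.0174]
tool_rot: [0.002, 0.815, 0.579, 0.001]
contact_force: [-0.8, 0.9, 1.7]
gripper_width: 0.264
```

```bash
python3 -c "
from h import *;o=st()"
```

```text
t 21.03 p [ 0.4751 -0.4372  0.0174] yaw_y -109.23 z [ 0.005 -0.001 -1.   ] F [-0.8  0.9  1.7] T [0.07 0.05 0.05] w 0.264 q [ 0.3   0.74  0.49  1.8  -0.5   0.72  0.73]
```

Emit:
{"name": "send_rows", "arguments": {
  "motion": "0 0 0 0 0 0 0.55;0 0 0 0 0 0 0.55;0 0 -0.6 0 -0.1 0 0.55;0 0 0 0 0 0 0.55;0 0 0 0 0 0 0.85;0 0 0 0 0 0 0.85;0 0 0 0 0 0 0.85;0 0 0 0 0 0 0.85;0 0 0 0 0 0 0.85"
}}

```text
t: 21.78
eef_pos: [0.4752, -0.4371, 0.0107]
tool_rot: [0.002, 0.815, 0.579, 0.002]
contact_force: [-0.5, 0.5, 0.0]
gripper_width: 0.269
```

Emit:
{"name": "send_rows", "arguments": {
  "motion": "0 0 0.5 0 0 0 0.85;0 0 1.5 0 0 0 0.85;0 0 2 0 0 0 0.85;0 0 2 0 0 0 0.85;0 0 1.5 0 0 0 0.85;0 1 0.5 0 0 3 0.85;0 2 0 0 0 5.5 0.85;0 2 0 0 0 5.5 0.85;0 2 0 0 0 5.5 0.85;0 2 0 0 0 5.5 0.85;0 2 0 0 0 5.5 0.85;0 2 0 0 0 5.5 0.85;0 2 0 0 0 5.5 0.85;0 1 0 0 0 3 0.85;0 0 0 0 0 0 0.85"
}}

```text
t: 23.03
eef_pos: [0.4677, -0.2701, 0.1036]
tool_rot: [0.002, 0.522, 0.853, 0.001]
contact_force: [0.5, -0.3, -4.3]
gripper_width: 0.273
```

```bash
python3 -c "
from h import *;o=st()"
```

```text
t 23.03 p [ 0.4677 -0.2701  0.1036] yaw_y -62.87 z [ 0.003 -0.001 -1.   ] F [ 0.5 -0.3 -4.3] T [-0.   -0.01  0.04] w 0.273 q [ 0.12  0.44  0.37  2.01 -0.23  0.73  1.1 ]
```

Emit:
{"name": "send_rows", "arguments": {
  "motion": "0.1 1 0 0 0 4 0.85;0.1 1.9 0 0 0 5.8 0.85;0.1 1.9 0 0 0 5.8 0.85;0.1 1.9 0 0 0 5.8 0.85;0.1 1.9 0 0 0 5.8 0.85;0.1 1.9 0 0 0 5.8 0.85;0.1 1.9 0 0 0 5.8 0.85;0.1 1.9 0 0 0 5.8 0.85;0.1 1.9 0 0 0 5.8 0.85;0.1 1.9 0 0 0 5.8 0.85;0.1 1.2 0 0 0 4 0.85;0 0.6 0 0 0 2 0.85;0 0 0 0 0 0 0.85;0 0 0 0 0 0 0.85"
}}

```text
t: 24.2
eef_pos: [0.4779, -0.0795, 0.1122]
tool_rot: [0.007, 0.003, 1.0, -0.002]
contact_force: [-0.1, -0.5, -4.7]
gripper_width: 0.278
```

```bash
python3 -c "
from h import *;o=st()"
```

```text
t 24.2 p [ 0.4779 -0.0795  0.1122] yaw_y -0.33 z [ 0.014 -0.005 -1.   ] F [-0.1 -0.5 -4.7] T [ 0.04  0.03 -0.03] w 0.278 q [-0.03  0.32  0.07  2.12 -0.03  0.68  1.63]
```

Emit:
{"name": "send_rows", "arguments": {
  "motion": "0 0.9 0 0.2 0.4 1.5 0.85;0 1 -0.3 0.1 0.4 1.5 0.85;0 0.5 -0.5 0 0 0.6 0.85;0 0 -0.7 0 0 0 0.85;0 0 -0.7 0 0 0 0.85;0 0 0 0 0 0 0.85;0 0 0 0 0 0 0.85"
}}

```text
t: 24.78
eef_pos: [0.4775, -0.057, 0.0875]
tool_rot: [-0.001, -0.026, 1.0, -0.0]
contact_force: [-0.9, -0.1, -3.5]
gripper_width: 0.27
```

```bash
python3 -c "
from h import *;o=st()"
```

```text
t 24.78 p [ 0.4775 -0.057   0.0875] yaw_y 2.99 z [-0.002 -0.001 -1.   ] F [-0.9 -0.1 -3.5] T [ 0.03 -0.01  0.01] w 0.27 q [-0.05  0.37  0.05  2.13 -0.03  0.64  1.64]
```

Emit:
{"name": "send_rows", "arguments": {
  "motion": "0 0.3 -0.5 0 0 0.4 0.85;0 0.1 -1 0 0 0 0.85;0 0 -1 0 0 0 0.85;0 0 -0.8 0 0 0 0.85;0 0 -0.3 0 0 0 0.85;0 0 0 0 0 0 0.85;0 0 0 0 0 0 0.85"
}}

```text
t: 25.37
eef_pos: [0.4768, -0.0535, 0.0466]
tool_rot: [-0.002, -0.029, 1.0, -0.001]
contact_force: [-0.9, -0.1, -3.4]
gripper_width: 0.272
```

```bash
python3 -c "
from h import *;o=st()
s=read_camera('scene')
cv2.imwrite('pics/s9.png',cv2.resize(s[190:280,250:370,::-1],None,fx=6.6,fy=6.6,interpolation=cv2.INTER_CUBIC))"
```

```text
t 25.37 p [ 0.4768 -0.0535  0.0466] yaw_y 3.34 z [-0.004 -0.001 -1.   ] F [-0.9 -0.1 -3.4] T [-0.01 -0.03 -0.04] w 0.272 q [-0.05  0.44  0.04  2.16 -0.03  0.55  1.64]
```

View pics/s9.png

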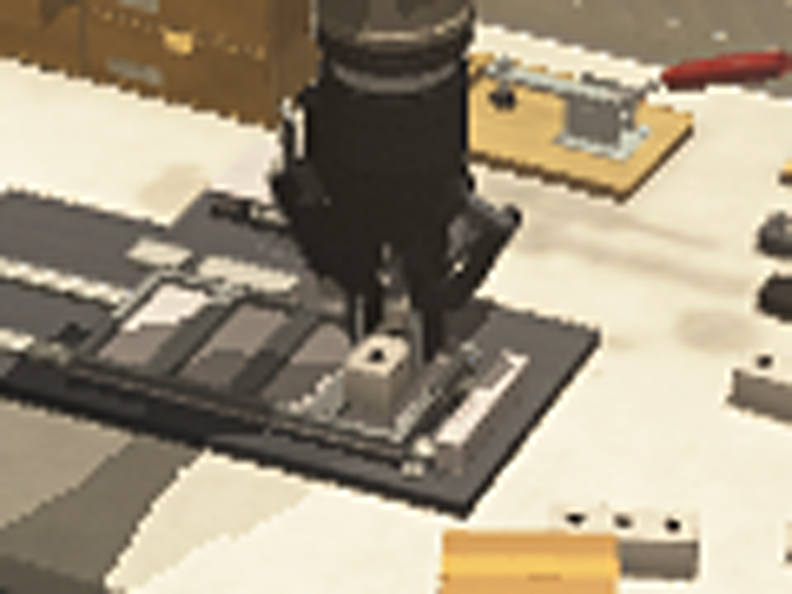

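Emit:
{"name": "send_rows", "arguments": {
  "motion": "0 0 -0.5 0 -0.1 0 0.85;0 0 -0.4 0 0 0 0.85;0 0 -0.2 0 0 0 0.85;0 0 0 0 0 0 0.85"
}}

```text
t: 25.75
eef_pos: [0.4779, -0.0536, 0.0356]
tool_rot: [0.0, -0.029, 1.0, -0.001]
contact_force: [0.0, -0.0, -4.0]
gripper_width: 0.277
```

```bash
python3 -c "
from h import *;o=st()"
```

```text
t 25.75 p [ 0.4779 -0.0536  0.0356] yaw_y 3.32 z [ 0.001 -0.001 -1.   ] F [ 0. -0. -4.] T [-0.04  0.02 -0.04] w 0.277 q [-0.05  0.46  0.04  2.16 -0.03  0.52  1.64]
```

Emit:
{"name": "send_rows", "arguments": {
  "motion": "0 0 -0.2 0 0 0 0.85;0 0 0 0 0 0 0.85;0 0 0 0 0 0 0.8"
}}

```text
t: 26.0
eef_pos: [0.4787, -0.0537, 0.0351]
tool_rot: [0.001, -0.029, 1.0, -0.001]
contact_force: [-1.2, 0.2, -4.4]
gripper_width: 0.273
```

Emit:
{"name": "send_rows", "arguments": {
  "motion": "0 0 -0.3 0 0 0 0.85;0 0 0 0 0 0 0.85;0 0 0 0 0 0 0.85"
}}

```text
t: 26.25
eef_pos: [0.4799, -0.0541, 0.0356]
tool_rot: [0.002, -0.028, 1.0, -0.001]
contact_force: [1.2, 0.9, -4.1]
gripper_width: 0.271
```

Emit:
{"name": "send_rows", "arguments": {
  "motion": "-0.2 0 -0.6 0 -0.1 0 0.85;0 0 0 0 0 0 0.85"
}}

```text
t: 26.42
eef_pos: [0.4825, -0.0545, 0.0345]
tool_rot: [0.007, -0.028, 1.0, -0.001]
contact_force: [0.1, 0.4, -3.4]
gripper_width: 0.275
```

```bash
python3 -c "
from h import *;o=st()"
```

```text
t 26.42 p [ 0.4825 -0.0545  0.0345] yaw_y 3.2 z [ 0.015 -0.001 -1.   ] F [ 0.1  0.4 -3.4] T [ 0.06  0.09 -0.01] w 0.275 q [-0.05  0.46  0.04  2.16 -0.03  0.5   1.64]
```

```bash
python3 -c "
from h import *;o=get_obs();print(o['joint_torque'].round(1))
s=read_camera('scene')
cv2.imwrite('pics/s10.png',cv2.resize(s[150:290,180:370,::-1],None,fx=4.2,fy=4.2,interpolation=cv2.INTER_CUBIC))
cv2.imwrite('pics/s10b.png',cv2.resize(s[225:275,275:345,::-1],None,fx=10,fy=10,interpolation=cv2.INTER_CUBIC))"
```

```text
[  0.1 -49.4   1.9 -17.4   0.   -0.    0. ]
```

View pics/s10.png

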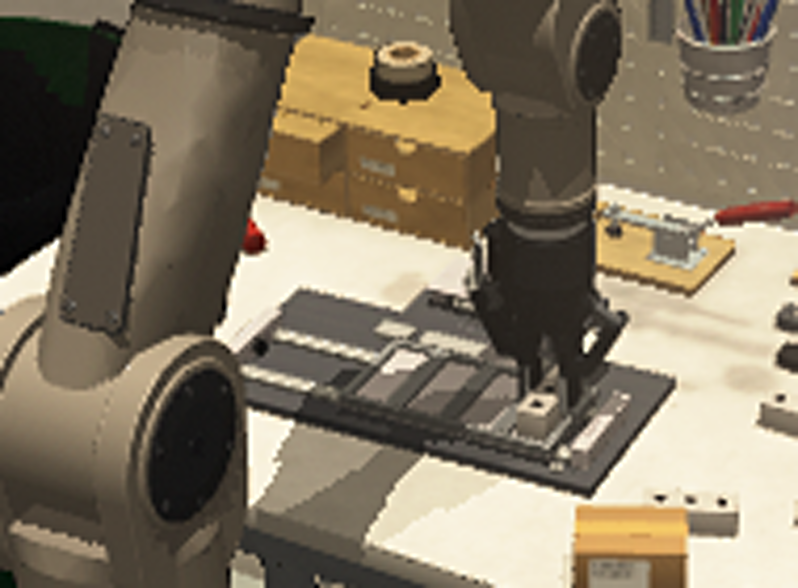

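View pics/s10b.png

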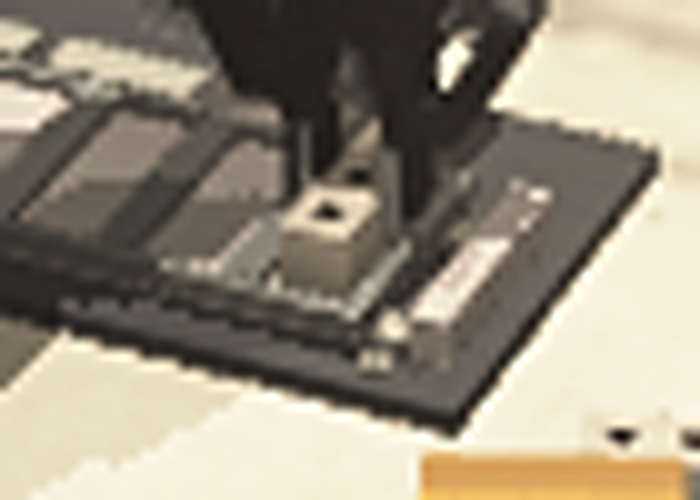

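Emit:
{"name": "send_rows", "arguments": {
  "motion": "-0.3 0.05 0.2 0 0.5 0.1 0.85;-0.2 0.05 0 0 0.4 0 0.85;0 0 0 0 0 0 0.85;0 0 0 0 0 0 0.85"
}}

```text
t: 26.8
eef_pos: [0.4764, -0.0533, 0.0349]
tool_rot: [-0.002, -0.029, 1.0, -0.0]
contact_force: [-0.3, -0.8, -4.3]
gripper_width: 0.274
```

```bash
python3 -c "
from h import *;o=st()"
```

```text
t 26.8 p [ 0.4764 -0.0533  0.0349] yaw_y 3.34 z [-0.003 -0.001 -1.   ] F [-0.3 -0.8 -4.3] T [ 0.05  0.02 -0.02] w 0.274 q [-0.05  0.46  0.04  2.16 -0.03  0.52  1.64]
```

Emit:
{"name": "send_rows", "arguments": {
  "motion": "0 0 0 0 0 0 0.7;0 0 0 0 0 0 0.6;0 0 0 0 0 0 0.55;0 0 0 0 0 0 0.55;0 0 1 0 0 0 0.55;0 0 1.5 0 0 0 0.5;0 0 2 0 0 0 0.3;0 0 2 0 0 0 0;0 0 1.5 0 0 0 0;0 0 0 0 0 0 0"
}}

```text
t: 27.63
eef_pos: [0.4765, -0.0534, 0.1206]
tool_rot: [-0.002, -0.029, 1.0, -0.0]
contact_force: [2.0, 0.4, -0.2]
gripper_width: 0.997
```

```bash
python3 -c "
from h import *;o=st()
s=read_camera('scene')
cv2.imwrite('pics/s11.png',cv2.resize(s[215:275,265:345,::-1],None,fx=10,fy=10,interpolation=cv2.INTER_CUBIC))
from bl import *
blocks([(348,210),(347,263),(382,244)])"
```

```text
t 27.63 p [ 0.4765 -0.0534  0.1206] yaw_y 3.32 z [-0.004 -0.001 -1.   ] F [ 2.   0.4 -0.2] T [-0.   -0.05  0.02] w 0.997 q [-0.06  0.31  0.05  2.12 -0.02  0.72  1.63]
(348, 210) 3 c [ 0.5917 -0.2368] axis from x deg 89.7 sep [0.0239 0.0243]
(347, 263) 3 c [ 0.4264 -0.2095] axis from x deg -68.9 sep [0.0242 0.0238]
(382, 244) 3 c [ 0.4726 -0.322 ] axis from x deg 83.6 sep [0.0241 0.0239]
```

View pics/s11.png

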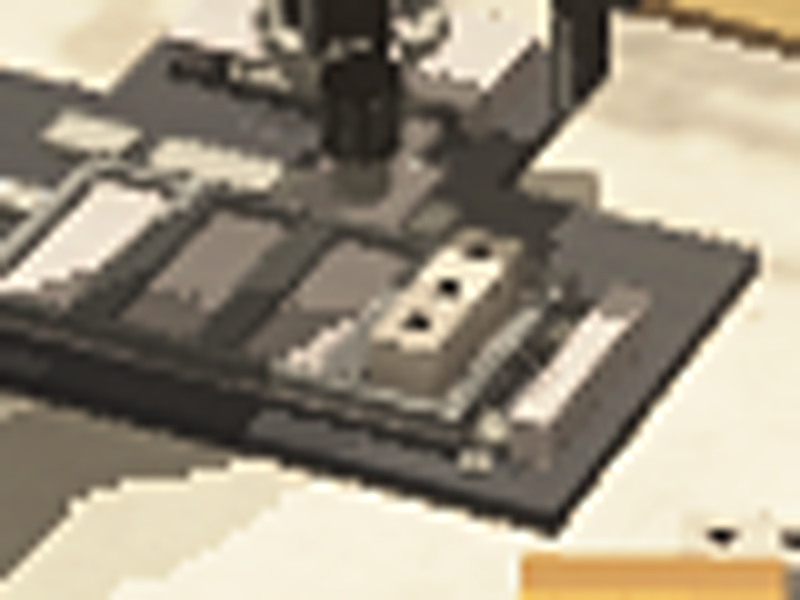

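```bash
python3 -c "
from h import *
a=.0589;u=np.array([np.cos(a),np.sin(a),0])
for z in (.049,.055):
  for k in(-.024,0,.024): print(z,k,(proj('scene',np.array([.477,-.0533,z])+k*u)-[265,215]+.45)*10)
for p in [(417,322),(448,288),(478,252)]: print(atz('scene',[265+p[0]/10-.45,215+p[1]/10-.45],.049))
"
```

```text
0.049 -0.024 [421.40192533 322.10563642]
0.049 0 [451.5047674  286.99081322]
0.049 0.024 [481.05218885 252.52388554]
0.055 -0.024 [421.18747252 307.3555756 ]
0.055 0 [451.34046949 272.3221417 ]
0.055 0.024 [480.93623868 237.9361261 ]
[ 0.45240224 -0.05335671  0.049     ]
[ 0.47588363 -0.05253945  0.049     ]
[ 0.50076127 -0.05079203  0.049     ]
```

Emit:
{"name": "send_rows", "arguments": {
  "motion": "0 -1 0 0 0 -4 0;0 -1.4 0.1 0 0 -5.5 0;0 -1.4 0.1 0 0 -5.5 0;0 -1.4 0.1 0 0 -5.5 0;0 -1.4 0.1 0 0 -5.5 0;0 -1.4 0.1 0 0 -5.5 0;0 -1.4 0.1 0 0 -5.5 0;0 -1.4 0.1 0 0 -5.5 0;0 -1.4 0.1 0 0 -5.5 0;0 -1.4 0.1 0 0 -5.5 0;0 -1.4 0.1 0 0 -5.5 0;0 -1.4 0.1 0 0 -5.5 0;0 -1.4 0.1 0 0 -5.5 0;0 -1.4 0.1 0 0 -5.5 0;0 -1.4 0.1 0 0 -5.5 0;0 -1.4 0.1 0 0 -5.5 0;0 -1.4 0.1 0 0 -5.5 0;0 -0.6 0 0 0 -3 0;0 0 0 0 0 0 0;0 0 0 0 0 0 0"
}}

```text
t: 29.4
eef_pos: [0.4595, -0.3, 0.1154]
tool_rot: [-0.018, 0.744, 0.668, 0.001]
contact_force: [0.1, 1.4, 0.5]
gripper_width: 1.002
```

```bash
python3 -c "
from h import *;o=st()"
```

```text
t 29.4 p [ 0.4595 -0.3     0.1154] yaw_y -96.17 z [-0.022  0.028 -0.999] F [0.1 1.4 0.5] T [-0.03 -0.07 -0.03] w 1.002 q [ 0.08  0.47  0.5   1.96 -0.32  0.82  0.66]
```

Emit:
{"name": "send_rows", "arguments": {
  "motion": "0.5 -0.9 0 -0.8 -0.6 -0.2 0;0.5 -0.8 -1 -0.8 -0.6 0 0;0.2 -0.4 -1.5 0 0 0 0;0 0 -1.5 0 0 0 0;0 0 -0.5 0 0 0 0;0 0 0 0 0 0 0;0 0 0 0 0 0 0"
}}

```text
t: 29.98
eef_pos: [0.4739, -0.3193, 0.0671]
tool_rot: [0.001, 0.741, 0.672, -0.0]
contact_force: [-0.1, -0.7, 0.2]
gripper_width: 0.999
```

```bash
python3 -c "
from h import *;o=st()"
```

```text
t 29.98 p [ 0.4739 -0.3193  0.0671] yaw_y -95.59 z [ 0.001 -0.002 -1.   ] F [-0.1 -0.7  0.2] T [ 0.04 -0.01  0.  ] w 0.999 q [ 0.13  0.56  0.46  1.96 -0.37  0.7   0.72]
```

Emit:
{"name": "send_rows", "arguments": {
  "motion": "-0.1 -0.3 -1 0 0 -0.8 0;0 0 -1.5 0 0 0 0;0 0 -1.5 0 0 0 0;0 0 -0.8 0 0 0 0;0 0 -0.4 0 0 0 0;0 0 0 0 0 0 0;0 0 0 0 0 0 0"
}}

```text
t: 30.57
eef_pos: [0.4752, -0.3239, 0.015]
tool_rot: [0.004, 0.746, 0.666, 0.001]
contact_force: [-0.2, 0.1, -0.0]
gripper_width: 1.002
```

```bash
python3 -c "
from h import *;o=st()"
```

```text
t 30.57 p [ 0.4752 -0.3239  0.015 ] yaw_y -96.44 z [ 0.007 -0.006 -1.   ] F [-0.2  0.1 -0. ] T [-0.01 -0.02  0.01] w 1.002 q [ 0.18  0.64  0.41  1.97 -0.43  0.6   0.76]
```

Emit:
{"name": "send_rows", "arguments": {
  "motion": "-0.2 0.2 -0.2 0.3 0.4 0 0.4;0 0 0 0 0 0 0.5;0 0 0 0 0 0 0.55;0 0 0 0 0 0 0.55;0 0 0 0 0 0 0.55"
}}

```text
t: 30.98
eef_pos: [0.4743, -0.3225, 0.015]
tool_rot: [0.001, 0.746, 0.666, 0.001]
contact_force: [0.1, -0.3, 0.5]
gripper_width: 0.452
```

```bash
python3 -c "
from h import *;o=st()"
```

```text
t 30.98 p [ 0.4743 -0.3225  0.015 ] yaw_y -96.46 z [ 0.003 -0.001 -1.   ] F [ 0.1 -0.3  0.5] T [ 0.04 -0.03 -0.01] w 0.452 q [ 0.18  0.64  0.41  1.97 -0.43  0.61  0.76]
```

Emit:
{"name": "send_rows", "arguments": {
  "motion": "-0.1 0 -0.4 0 0 0 0.55;0 0 0 0 0 0 0.55;0 0 0 0 0 0 0.85;0 0 0 0 0 0 0.85;0 0 0 0 0 0 0.85;0 0 0 0 0 0 0.85;0 0 0 0 0 0 0.85"
}}

```text
t: 31.57
eef_pos: [0.4736, -0.3227, 0.0115]
tool_rot: [0.002, 0.746, 0.666, 0.001]
contact_force: [-0.2, -0.0, 1.1]
gripper_width: 0.265
```

Emit:
{"name": "send_rows", "arguments": {
  "motion": "0 0 0.5 0 0 0 0.85;0 0 1.5 0 0 0 0.85;0 0 2 0 0 0 0.85;0 0 2 0 0 0 0.85;0 0 1.5 0 0 0 0.85;0 1 0.5 0 0 3 0.85;0.05 1.7 0 0 0 5.5 0.85;0.05 1.7 0 0 0 5.5 0.85;0.05 1.7 0 0 0 5.5 0.85;0.05 1.7 0 0 0 5.5 0.85;0.05 1.7 0 0 0 5.5 0.85;0.05 1.7 0 0 0 5.5 0.85;0.05 1.7 0 0 0 5.5 0.85;0.05 1.7 0 0 0 5.5 0.85;0 1 0 0 0 3 0.85;0 0 0 0 0 0 0.85"
}}

```text
t: 32.9
eef_pos: [0.4669, -0.1489, 0.0888]
tool_rot: [-0.005, 0.36, 0.933, -0.002]
contact_force: [-0.0, 0.3, -3.1]
gripper_width: 0.268
```

```bash
python3 -c "
from h import *;o=st()"
```

```text
t 32.9 p [ 0.4669 -0.1489  0.0888] yaw_y -42.19 z [-0.01  -0.001 -1.   ] F [-0.   0.3 -3.1] T [-0.06 -0.01  0.  ] w 0.268 q [-0.02  0.39  0.24  2.12 -0.14  0.66  1.15]
```

Emit:
{"name": "send_rows", "arguments": {
  "motion": "0.1 1 0 0 -0.1 3.5 0.85;0.1 1.6 0 0 -0.1 5.2 0.85;0.1 1.6 0 0 -0.1 5.2 0.85;0.1 1.6 0 0 -0.1 5.2 0.85;0.1 1.6 0 0 -0.1 5.2 0.85;0.1 1.6 0 0 0 5.2 0.85;0.1 1.6 0 0 0 5.2 0.85;0 1.5 0 0 0 4.5 0.85;0 1 0 0 0 3 0.85;0 0.5 0 0 0 1.5 0.85;0 0 0 0 0 0 0.85;0 0 0 0 0 0 0.85"
}}

```text
t: 33.9
eef_pos: [0.4681, -0.0103, 0.0855]
tool_rot: [-0.002, -0.029, 1.0, -0.004]
contact_force: [-0.4, -0.5, -1.8]
gripper_width: 0.272
```

```bash
python3 -c "
from h import *;o=st()"
```

```text
t 33.9 p [ 0.4681 -0.0103  0.0855] yaw_y 3.32 z [-0.004 -0.008 -1.   ] F [-0.4 -0.5 -1.8] T [-0.07  0.05 -0.  ] w 0.272 q [-0.13  0.35  0.02  2.16  0.    0.63  1.51]
```

Emit:
{"name": "send_rows", "arguments": {
  "motion": "0.4 0.3 -0.4 0.3 -0.2 0.1 0.85;0.2 0.2 -0.8 0.2 0 0 0.85;0 0 -0.8 0 0 0 0.85;0 0 -0.8 0 0 0 0.85;0 0 -0.3 0 0 0 0.85;0 0 0 0 0 0 0.85;0 0 0 0 0 0 0.85"
}}

```text
t: 34.48
eef_pos: [0.4741, -0.0091, 0.0498]
tool_rot: [-0.001, -0.025, 1.0, -0.0]
contact_force: [1.3, -0.4, -3.1]
gripper_width: 0.272
```

```bash
python3 -c "
from h import *;o=st()"
```

```text
t 34.48 p [ 0.4741 -0.0091  0.0498] yaw_y 2.87 z [-0.002 -0.    -1.   ] F [ 1.3 -0.4 -3.1] T [0.05 0.01 0.02] w 0.272 q [-0.12  0.43  0.01  2.17 -0.01  0.55  1.52]
```

Emit:
{"name": "send_rows", "arguments": {
  "motion": "0 0.3 0 0 0 0.4 0.85;0 0.1 0 0 0 0.1 0.85;0 0 0 0 0 0 0.85;0 0 0 0 0 0 0.85"
}}

```text
t: 34.82
eef_pos: [0.4743, -0.0047, 0.0501]
tool_rot: [-0.001, -0.03, 1.0, -0.0]
contact_force: [-0.3, -0.3, -2.3]
gripper_width: 0.267
```

```bash
python3 -c "
from h import *;o=st()
s=read_camera('scene')
cv2.imwrite('pics/s12.png',cv2.resize(s[215:275,255:345,::-1],None,fx=8,fy=8,interpolation=cv2.INTER_CUBIC))"
```

```text
t 34.82 p [ 0.4743 -0.0047  0.0501] yaw_y 3.41 z [-0.002 -0.    -1.   ] F [-0.3 -0.3 -2.3] T [-0.01 -0.04  0.04] w 0.267 q [-0.13  0.43  0.01  2.17 -0.01  0.55  1.52]
```

View pics/s12.png

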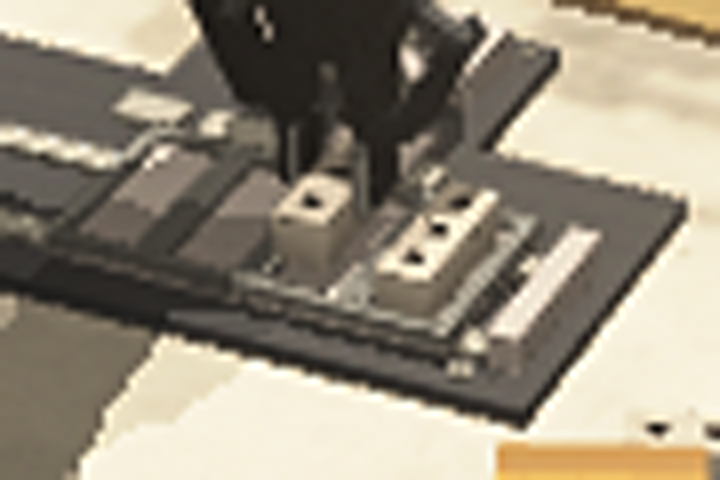

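Emit:
{"name": "send_rows", "arguments": {
  "motion": "0 0 -0.5 0 0 0 0.85;0 0 -0.5 0 0 0 0.85;0 0 -0.3 0 0 0 0.85;0 0 0 0 0 0 0.85;0 0 0 0 0 0 0.85"
}}

```text
t: 35.28
eef_pos: [0.4747, -0.0046, 0.0362]
tool_rot: [-0.0, -0.03, 1.0, 0.0]
contact_force: [0.4, 0.1, -3.2]
gripper_width: 0.269
```

```bash
python3 -c "
from h import *;o=st()"
```

```text
t 35.28 p [ 0.4747 -0.0046  0.0362] yaw_y 3.42 z [-0.  0. -1.] F [ 0.4  0.1 -3.2] T [ 0.02 -0.02  0.01] w 0.269 q [-0.13  0.45  0.01  2.17 -0.01  0.52  1.52]
```

Emit:
{"name": "send_rows", "arguments": {
  "motion": "0 0 0 0 0 0 0.7;0 0 0 0 0 0 0.6;0 0 0 0 0 0 0.58;0 0 0 0 0 0 0.58;0 0 1 0 0 0 0.58;0 0 1.5 0 0 0 0.5;0 0 2 0 0 0 0.3;0 0 2 0 0 0 0;0 0 1.5 0 0 0 0;0 0 0 0 0 0 0"
}}

```text
t: 36.12
eef_pos: [0.4757, -0.0047, 0.1236]
tool_rot: [0.001, -0.029, 1.0, 0.0]
contact_force: [0.7, 0.7, -0.2]
gripper_width: 0.997
```

```bash
python3 -c "
from h import *;o=st()
s=read_camera('scene')
cv2.imwrite('pics/s13.png',cv2.resize(s[215:275,255:345,::-1],None,fx=8,fy=8,interpolation=cv2.INTER_CUBIC))
from bl import *
blocks([(348,210),(347,263)])"
```

```text
t 36.12 p [ 0.4757 -0.0047  0.1236] yaw_y 3.38 z [ 0.002  0.    -1.   ] F [ 0.7  0.7 -0.2] T [-0.02 -0.06 -0.07] w 0.997 q [-0.13  0.3   0.02  2.12 -0.01  0.72  1.52]
(348, 210) 3 c [ 0.5917 -0.2367] axis from x deg 89.7 sep [0.0239 0.0243]
(347, 263) 3 c [ 0.4264 -0.2095] axis from x deg -68.8 sep [0.0242 0.0238]
```

View pics/s13.png

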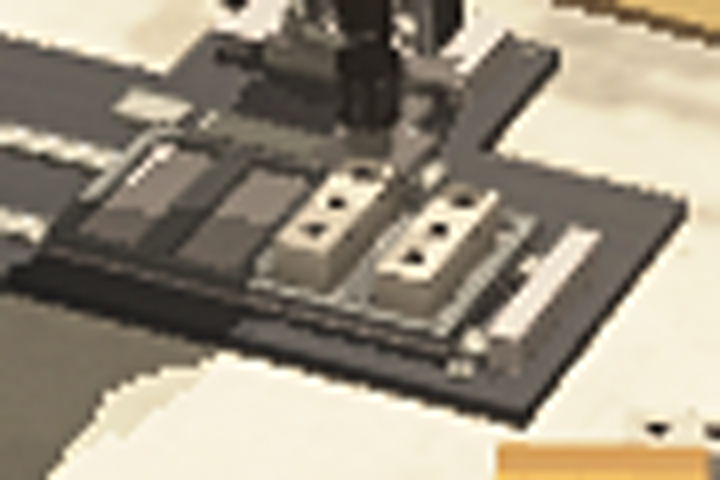

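Emit:
{"name": "send_rows", "arguments": {
  "motion": "0.4 -0.8 0 0 0 -4 0;0.72 -1.3 0.1 0 0 -5.5 0;0.72 -1.3 0.1 0 0 -5.5 0;0.72 -1.3 0.1 0 0 -5.5 0;0.72 -1.3 0.1 0 0 -5.5 0;0.72 -1.3 0.1 0 0 -5.5 0;0.72 -1.3 0.1 0 0 -5.5 0;0.72 -1.3 0.1 0 0 -5.5 0;0.72 -1.3 0.1 0 0 -5.5 0;0.72 -1.3 0.1 0 0 -5.5 0;0.72 -1.3 0.1 0 0 -5.5 0;0.72 -1.3 0.1 0 0 -5.5 0;0.72 -1.3 0.1 0 0 -5.5 0;0.72 -1.3 0.1 0 0 -5.5 0;0.72 -1.3 0.1 0 0 -5.5 0;0.7 -1.1 0 0 0 -4 0;0.3 -0.6 0 0 0 -2 0;0 0 0 0 0 0 0;0 0 0 0 0 0 0"
}}

```text
t: 37.8
eef_pos: [0.5786, -0.219, 0.1154]
tool_rot: [-0.016, 0.692, 0.722, -0.002]
contact_force: [0.4, -0.6, -0.1]
gripper_width: 0.999
```

```bash
python3 -c "
from h import *;o=st()"
```

```text
t 37.8 p [ 0.5786 -0.219   0.1154] yaw_y -87.6 z [-0.026  0.018 -1.   ] F [ 0.4 -0.6 -0.1] T [-0.01  0.   -0.01] w 0.999 q [-0.04  0.56  0.42  1.79 -0.3   0.88  0.56]
```

Emit:
{"name": "send_rows", "arguments": {
  "motion": "0.5 -0.7 0 -0.5 -0.7 -1.2 0;0.5 -0.7 -1 -0.5 -0.8 -1 0;0.2 -0.3 -1.5 0 0 -0.5 0;0 0 -1.5 0 0 0 0;0 0 -0.5 0 0 0 0;0 0 0 0 0 0 0;0 0 0 0 0 0 0"
}}

```text
t: 38.38
eef_pos: [0.5899, -0.2329, 0.0658]
tool_rot: [-0.001, 0.707, 0.707, 0.001]
contact_force: [0.2, 0.4, 0.5]
gripper_width: 0.998
```

```bash
python3 -c "
from h import *;o=st()"
```

```text
t 38.38 p [ 0.5899 -0.2329  0.0658] yaw_y -90.05 z [ 0.     0.003 -1.   ] F [0.2 0.4 0.5] T [ 0.08  0.01 -0.05] w 0.998 q [-0.01  0.63  0.4   1.8  -0.34  0.77  0.57]
```

Emit:
{"name": "send_rows", "arguments": {
  "motion": "0.2 -0.3 -0.5 0 0 -0.2 0.3;0 -0.1 -1 0 0 0 0.35;0 0 -1.2 0 0 0 0.35;0 0 -1 0 0 0 0.35;0 0 -0.7 0 0 0 0.35;0 0 -0.3 0 0 0 0.35;0 0 0 0 0 0 0.35;0 0 0 0 0 0 0.35"
}}

```text
t: 39.05
eef_pos: [0.5924, -0.2369, 0.0143]
tool_rot: [-0.001, 0.708, 0.706, 0.002]
contact_force: [0.1, 0.0, 0.7]
gripper_width: 0.65
```

```bash
python3 -c "
from h import *;o=st()
s=read_camera('scene')
cv2.imwrite('pics/s14.png',cv2.resize(s[205:285,320:420,::-1],None,fx=7,fy=7,interpolation=cv2.INTER_CUBIC))"
```

```text
t 39.05 p [ 0.5924 -0.2369  0.0143] yaw_y -90.22 z [ 0.001  0.004 -1.   ] F [0.1 0.  0.7] T [-0.06  0.03  0.02] w 0.65 q [ 0.02  0.71  0.36  1.81 -0.38  0.69  0.6 ]
```

View pics/s14.png

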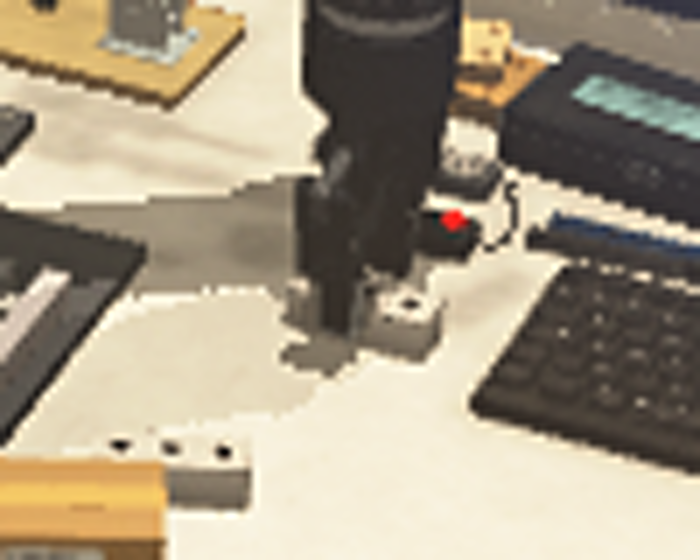

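Emit:
{"name": "send_rows", "arguments": {
  "motion": "0 0 -0.3 -0.2 0 0 0.5;0 0 0 0 0 0 0.6;0 0 0 0 0 0 0.85;0 0 0 0 0 0 0.85;0 0 0 0 0 0 0.85;0 0 0 0 0 0 0.85;0 0 0 0 0 0 0.85;0 0 0 0 0 0 0.85"
}}

```text
t: 39.77
eef_pos: [0.5929, -0.2371, 0.0126]
tool_rot: [0.001, 0.708, 0.706, 0.001]
contact_force: [0.0, -0.5, -1.3]
gripper_width: 0.272
```

```bash
python3 -c "
from h import *;o=st()"
```

```text
t 39.77 p [ 0.5929 -0.2371  0.0126] yaw_y -90.21 z [ 0.003 -0.001 -1.   ] F [ 0.  -0.5 -1.3] T [-0.06  0.08 -0.03] w 0.272 q [ 0.02  0.71  0.36  1.81 -0.38  0.69  0.6 ]
```

Emit:
{"name": "send_rows", "arguments": {
  "motion": "0 0 0.5 0 0 0 0.85;0 0 1.5 0 0 0 0.85;0 0 2 0 0 0 0.85;0 0 2 0 0 0 0.85;0 0 2 0 0 0 0.85;0 0 1.5 0 0 0 0.85;-0.4 1 0.5 0 0 3 0.85;-0.7 1.6 0 0 0 5.5 0.85;-0.7 1.6 0 0 0 5.5 0.85;-0.7 1.6 0 0 0 5.5 0.85;-0.7 1.6 0 0 0 5.5 0.85;-0.7 1.6 0 0 0 5.5 0.85;-0.7 1.6 0 0 0 5.5 0.85;-0.7 1.6 0 0 0 5.5 0.85;-0.7 1.6 0 0 0 5.5 0.85;-0.3 1 0 0 0 3 0.85;0 0 0 0 0 0 0.85"
}}

```text
t: 41.18
eef_pos: [0.518, -0.0825, 0.1168]
tool_rot: [-0.002, 0.325, 0.946, -0.003]
contact_force: [0.2, -0.4, -3.9]
gripper_width: 0.271
```

```bash
python3 -c "
from h import *;o=st()"
```

```text
t 41.18 p [ 0.518  -0.0825  0.1168] yaw_y -37.91 z [-0.006 -0.004 -1.   ] F [ 0.2 -0.4 -3.9] T [ 0.02 -0.01 -0.03] w 0.271 q [-0.13  0.38  0.21  2.02 -0.11  0.75  1.05]
```

Remaining dx −4.7, dy +12.5, yaw +41.3.

Emit:
{"name": "send_rows", "arguments": {
  "motion": "-0.4 0.8 0 0 0 3 0.85;-0.55 1.4 0 0 0 5 0.85;-0.55 1.4 0 0 0 5 0.85;-0.55 1.4 0 0 0 5 0.85;-0.55 1.4 0 0 0 5 0.85;-0.55 1.4 0 0 0 5 0.85;-0.5 1.4 0 0 0 4.5 0.85;-0.4 1.3 0 0 0 3.5 0.85;-0.2 0.9 0 0 0 2 0.85;-0.1 0.4 0 0 0 1 0.85;0 0 0 0 0 0 0.85;0 0 0 0 0 0 0.85"
}}

```text
t: 42.18
eef_pos: [0.4739, 0.0315, 0.1182]
tool_rot: [0.001, -0.011, 1.0, -0.005]
contact_force: [-0.2, -0.2, -3.9]
gripper_width: 0.272
```

```bash
python3 -c "
from h import *;o=st()"
```

```text
t 42.18 p [0.4739 0.0315 0.1182] yaw_y 1.32 z [ 0.002 -0.011 -1.   ] F [-0.2 -0.2 -3.9] T [-0.01  0.01 -0.02] w 0.272 q [-0.22  0.31  0.02  2.13  0.01  0.71  1.38]
```

Emit:
{"name": "send_rows", "arguments": {
  "motion": "-0.1 0.6 -0.5 0.4 0.1 1.2 0.85;-0.1 0.4 -1.2 0.2 0 0.7 0.85;0 0.1 -1.5 0 0 0 0.85;0 0 -1.5 0 0 0 0.85;0 0 -1 0 0 0 0.85;0 0 -0.4 0 0 0 0.85;0 0 0 0 0 0 0.85;0 0 0 0 0 0 0.85"
}}

```text
t: 42.85
eef_pos: [0.4747, 0.0398, 0.0539]
tool_rot: [0.002, -0.025, 1.0, 0.0]
contact_force: [0.5, 0.5, -4.0]
gripper_width: 0.268
```

```bash
python3 -c "
from h import *;o=st()"
```

```text
t 42.85 p [0.4747 0.0398 0.0539] yaw_y 2.86 z [ 0.003  0.001 -1.   ] F [ 0.5  0.5 -4. ] T [0.01 0.   0.01] w 0.268 q [-0.22  0.42  0.    2.16 -0.    0.55  1.41]
```

Emit:
{"name": "send_rows", "arguments": {
  "motion": "-0.3 0.3 0 0 0.2 0.4 0.85;-0.1 0 0 0 0 0.1 0.85;0 0 0 0 0 0 0.85;0 0 0 0 0 0 0.85"
}}

```text
t: 43.18
eef_pos: [0.4717, 0.0431, 0.0555]
tool_rot: [0.001, -0.029, 1.0, 0.001]
contact_force: [-0.5, 0.4, -4.1]
gripper_width: 0.275
```

```bash
python3 -c "
from h import *;o=st()
s=read_camera('scene')
cv2.imwrite('pics/s15.png',cv2.resize(s[215:275,255:345,::-1],None,fx=8,fy=8,interpolation=cv2.INTER_CUBIC))"
```

```text
t 43.18 p [0.4717 0.0431 0.0555] yaw_y 3.37 z [ 0.002  0.001 -1.   ] F [-0.5  0.4 -4.1] T [-0.04 -0.02  0.04] w 0.275 q [-0.22  0.41 -0.    2.17  0.    0.56  1.41]
```

View pics/s15.png

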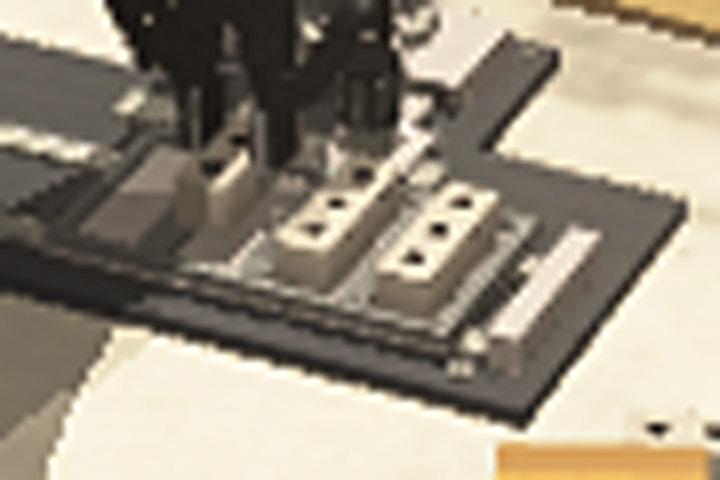

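Emit:
{"name": "send_rows", "arguments": {
  "motion": "0 0 -0.5 0 0 0 0.85;0 0 -0.6 0 0 0 0.85;0 0 -0.5 0 0 0 0.85;0 0 -0.2 0 0 0 0.85;0 0 0 0 0 0 0.85;0 0 0 0 0 0 0.85"
}}

```text
t: 43.73
eef_pos: [0.4727, 0.0432, 0.0364]
tool_rot: [0.002, -0.029, 1.0, 0.001]
contact_force: [-2.0, 0.6, 5.8]
gripper_width: 0.268
```

```bash
python3 -c "
from h import *;o=st()"
```

```text
t 43.73 p [0.4727 0.0432 0.0364] yaw_y 3.36 z [ 0.004  0.002 -1.   ] F [-2.   0.6  5.8] T [-0.05  0.58  0.01] w 0.268 q [-0.22  0.45 -0.    2.17  0.    0.51  1.41]
```

Floor contact felt at the expected height. Release.

Emit:
{"name": "send_rows", "arguments": {
  "motion": "0 0 0 0 0 0 0.7;0 0 0 0 0 0 0.6;0 0 0 0 0 0 0.58;0 0 0 0 0 0 0.58;0 0 1 0 0 0 0.58;0 0 1.5 0 0 0 0.5;0 0 2 0 0 0 0.3;0 0 2 0 0 0 0;0 0 1.5 0 0 0 0;0 0 0 0 0 0 0"
}}

```text
t: 44.57
eef_pos: [0.4737, 0.0433, 0.1237]
tool_rot: [0.003, -0.029, 1.0, 0.001]
contact_force: [0.2, 0.4, 0.1]
gripper_width: 0.993
```

```bash
python3 -c "
from h import *;o=st()
s=read_camera('scene')
cv2.imwrite('pics/s16.png',cv2.resize(s[215:275,255:345,::-1],None,fx=8,fy=8,interpolation=cv2.INTER_CUBIC))
from bl import *
blocks([(347,263)])
t=snap('top','t16')
cv2.imwrite('pics/t16.png',cv2.resize(t[235:305,300:400,::-1],None,fx=7,fy=7,interpolation=cv2.INTER_CUBIC))
"
```

```text
t 44.57 p [0.4737 0.0433 0.1237] yaw_y 3.35 z [ 0.007  0.002 -1.   ] F [0.2 0.4 0.1] T [ 0.03 -0.01  0.03] w 0.993 q [-0.22  0.29  0.    2.13 -0.    0.71  1.41]
(347, 263) 3 c [ 0.4264 -0.2095] axis from x deg -68.8 sep [0.0242 0.0239]
```

View pics/s16.png

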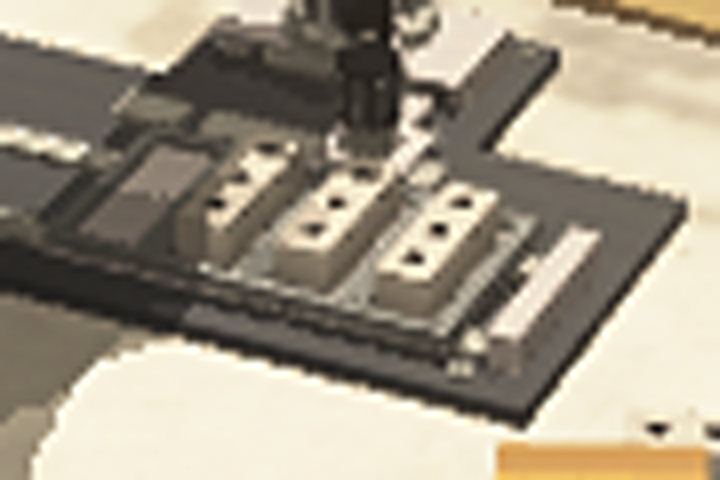

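View pics/t16.png

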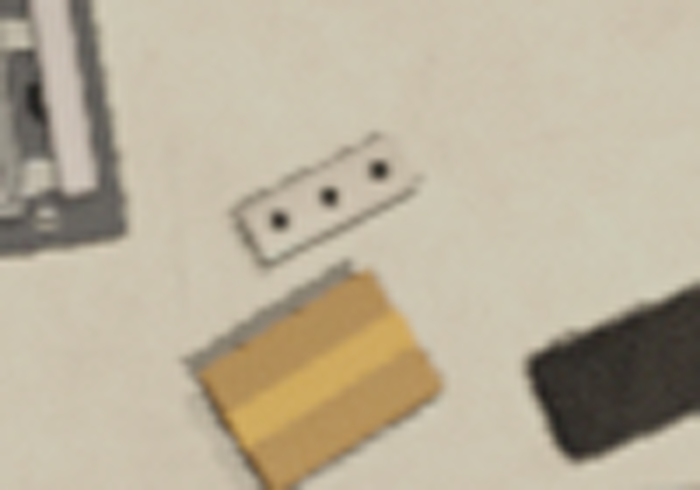

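```bash
python3 -c "
from h import *
c=lambda u,v:np.array([300+u/7-.43,235+v/7-.43])
A=atz('top',c(200,372),.045)[:2];B=atz('top',c(370,270),.045)[:2];print(A,B)
d=(B-A)/np.linalg.norm(B-A);n=np.array([-d[1],d[0]]);print(np.degrees(np.arctan2(d[1],d[0])))
m=np.array([.4264,-.2095]);print('center-edge',(m-A)@n,'along',(m-A)@d,np.linalg.norm(B-A))
"
```

```text
[ 0.35463654 -0.14646311] [ 0.39006419 -0.22182685]
-64.82230882188021
center-edge 0.03812782510516467 along 0.08757803849388665 0.08327551806151562
```

Emit:
{"name": "send_rows", "arguments": {
  "motion": "-0.1 -1 0 0 0 -3 0.3;-0.22 -1.8 0.1 0 0 -5.3 0.56;-0.22 -1.8 0.1 0 0 -5.3 0.56;-0.22 -1.8 0.1 0 0 -5.3 0.56;-0.22 -1.8 0.1 0 0 -5.3 0.56;-0.22 -1.8 0.1 0 0 -5.3 0.56;-0.22 -1.8 0.1 0 0 -5.3 0.56;-0.22 -1.8 0.1 0 0 -5.3 0.56;-0.22 -1.8 0.1 0 0 -5.3 0.56;-0.22 -1.8 0.1 0 0 -5.3 0.56;-0.22 -1.8 0.1 0 0 -5.3 0.56;-0.22 -1.8 0.1 0 0 -5.3 0.56;-0.2 -1.6 0 0 0 -5 0.56;-0.1 -0.9 0 0 0 -2.5 0.56;0 -0.3 0 0 0 -1 0.56;0 0 0 0 0 0 0.56;0 0 0 0 0 0 0.56"
}}

```text
t: 46.13
eef_pos: [0.428, -0.2003, 0.1156]
tool_rot: [-0.014, 0.57, 0.822, -0.002]
contact_force: [-0.2, -0.2, 0.3]
gripper_width: 0.439
```

```bash
python3 -c "
from h import *;o=st()"
```

```text
t 46.13 p [ 0.428  -0.2003  0.1156] yaw_y -69.46 z [-0.025  0.012 -1.   ] F [-0.2 -0.2  0.3] T [ 0.04 -0.03 -0.02] w 0.439 q [ 0.    0.33  0.36  2.13 -0.18  0.73  0.84]
```

Emit:
{"name": "send_rows", "arguments": {
  "motion": "0 -0.8 0 -0.4 -0.8 0.4 0.56;0 -0.5 -1 -0.3 -0.7 0.2 0.56;0 -0.1 -1.5 0 0 0 0.56;0 0 -1.5 0 0 0 0.56;0 0 -0.5 0 0 0 0.56;0 0 0 0 0 0 0.56;0 0 0 0 0 0 0.56"
}}

```text
t: 46.72
eef_pos: [0.43, -0.2114, 0.0693]
tool_rot: [0.003, 0.558, 0.83, 0.002]
contact_force: [-0.4, -0.7, -0.4]
gripper_width: 0.439
```

```bash
python3 -c "
from h import *;o=st()"
```

```text
t 46.72 p [ 0.43   -0.2114  0.0693] yaw_y -67.8 z [ 0.007 -0.001 -1.   ] F [-0.4 -0.7 -0.4] T [0.05 0.01 0.  ] w 0.439 q [ 0.06  0.41  0.32  2.17 -0.23  0.59  0.94]
```

Emit:
{"name": "send_rows", "arguments": {
  "motion": "-0.2 -0.2 -0.4 0 0.4 -0.8 0.56;0 0 -0.8 0 0 -0.1 0.56;0 0 -0.5 0 0 0 0.56;0 0 0 0 0 0 0.56;0 0 0 0 0 0 0.56"
}}

```text
t: 47.13
eef_pos: [0.4295, -0.2136, 0.0526]
tool_rot: [0.002, 0.564, 0.826, 0.0]
contact_force: [0.1, -0.1, -0.0]
gripper_width: 0.445
```

```bash
python3 -c "
from h import *;o=st()
s=read_camera('scene')
cv2.imwrite('pics/s17.png',cv2.resize(s[225:305,305:405,::-1],None,fx=7,fy=7,interpolation=cv2.INTER_CUBIC))"
```

```text
t 47.13 p [ 0.4295 -0.2136  0.0526] yaw_y -68.67 z [ 0.003 -0.002 -1.   ] F [ 0.1 -0.1 -0. ] T [ 0.03  0.1  -0.04] w 0.445 q [ 0.08  0.44  0.31  2.17 -0.25  0.55  0.94]
```

View pics/s17.png

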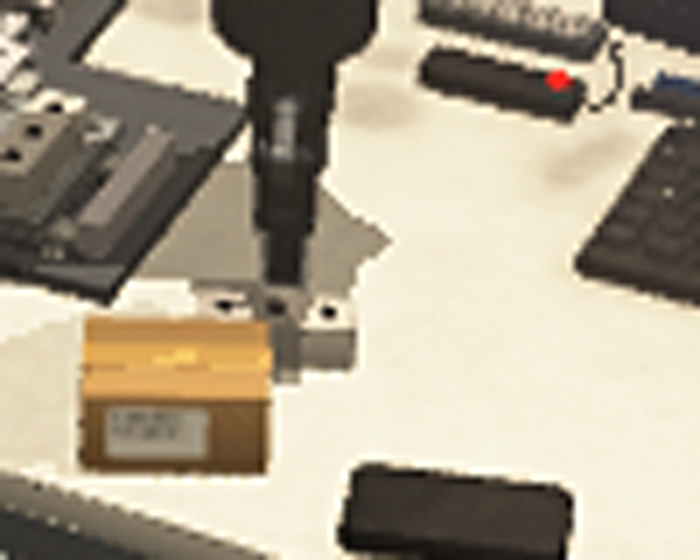

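Emit:
{"name": "send_rows", "arguments": {
  "motion": "0 0 -0.8 0 0 0 0.56;0 0 -1 0 0 0 0.56;0 0 -1 0 0 0 0.56;0 0 -0.7 0 0 0 0.56;0 0 -0.3 0 0 0 0.56;0 0 0 0 0 0 0.56;0 0 0 0 0 0 0.56"
}}

```text
t: 47.77
eef_pos: [0.4291, -0.2134, 0.0099]
tool_rot: [0.001, 0.564, 0.826, -0.0]
contact_force: [0.2, 0.1, 1.6]
gripper_width: 0.439
```

```bash
python3 -c "
from h import *;o=st()"
```

```text
t 47.77 p [ 0.4291 -0.2134  0.0099] yaw_y -68.66 z [ 0.002 -0.001 -1.   ] F [0.2 0.1 1.6] T [0.   0.04 0.05] w 0.439 q [ 0.12  0.53  0.26  2.19 -0.29  0.46  0.98]
```

Emit:
{"name": "send_rows", "arguments": {
  "motion": "0 0 0.1 0 0 0 0.7;0 0 0 0 0 0 0.85;0 0 0 0 0 0 0.85;0 0 0 0 0 0 0.85;0 0 0 0 0 0 0.85;0 0 0 0 0 0 0.85;0 0 0 0 0 0 0.85",
  "newtons": 85
}}

```text
t: 48.35
eef_pos: [0.4287, -0.2132, 0.0118]
tool_rot: [0.001, 0.564, 0.826, 0.0]
contact_force: [-0.1, -0.7, -3.2]
gripper_width: 0.265
```

```bash
python3 -c "
from h import *;o=st()"
```

```text
t 48.35 p [ 0.4287 -0.2132  0.0118] yaw_y -68.66 z [ 0.002 -0.001 -1.   ] F [-0.1 -0.7 -3.2] T [-0.02  0.03  0.  ] w 0.265 q [ 0.12  0.52  0.26  2.19 -0.29  0.46  0.98]
```

Emit:
{"name": "send_rows", "arguments": {
  "motion": "0 0 0.5 0 0 0 0.85;0 0 1.5 0 0 0 0.85;0 0 2 0 0 0 0.85;0 0 2 0 0 0 0.85;0 0 2 0 0 0 0.85;0 0 1.3 0 0 0 0.85;0.1 1 0.5 0 0 3 0.85;0.25 2 0 0 0 5 0.85;0.25 2 0 0 0 5 0.85;0.25 2 0 0 0 5 0.85;0.25 2 0 0 0 5 0.85;0.25 2 0 0 0 5 0.85;0.25 2 0 0 0 5 0.85;0.25 2 0 0 0 5 0.85;0.25 2 0 0 0 5 0.85;0.1 1 0 0 0 3 0.85;0 0 0 0 0 0 0.85;0 0 0 0 0 0 0.85"
}}

```text
t: 49.85
eef_pos: [0.4436, -0.0172, 0.1139]
tool_rot: [-0.001, 0.162, 0.987, -0.0]
contact_force: [-0.8, 0.3, -1.8]
gripper_width: 0.264
```

```bash
python3 -c "
from h import *;o=st()"
```

```text
t 49.85 p [ 0.4436 -0.0172  0.1139] yaw_y -18.69 z [-0.002 -0.    -1.   ] F [-0.8  0.3 -1.8] T [ 0.01 -0.04 -0.07] w 0.264 q [-0.2   0.27  0.11  2.2  -0.05  0.68  1.19]
```

Remaining dx +3.0, dy +10.8, yaw +22.

Emit:
{"name": "send_rows", "arguments": {
  "motion": "0.2 0.8 0 0 0 2 0.85;0.4 1.4 0 0 0 3 0.85;0.4 1.5 0 0 0 3 0.85;0.4 1.5 0 0 0 3 0.85;0.4 1.5 0 0 0 3 0.85;0.4 1.4 0 0 0 3 0.85;0.3 1 0 0 0 2 0.85;0.2 0.6 0 0 0 1.2 0.85;0 0.2 0 0 0 0.5 0.85;0 0 0 0 0 0 0.85;0 0 0 0 0 0 0.85"
}}

```text
t: 50.77
eef_pos: [0.4725, 0.0926, 0.1132]
tool_rot: [-0.001, -0.036, 0.999, -0.001]
contact_force: [-0.5, -0.4, -3.8]
gripper_width: 0.269
```

```bash
python3 -c "
from h import *;o=st()"
```

```text
t 50.77 p [0.4725 0.0926 0.1132] yaw_y 4.13 z [-0.002 -0.001 -1.   ] F [-0.5 -0.4 -3.8] T [-0.03 -0.01 -0.07] w 0.269 q [-0.31  0.32 -0.02  2.11  0.01  0.71  1.31]
```

Emit:
{"name": "send_rows", "arguments": {
  "motion": "0 -0.1 -0.5 0 0 -0.6 0.85;0.1 0 -1.2 0 0 -0.1 0.85;0 0 -1.5 0 0 0 0.85;0 0 -1.4 0 0 0 0.85;0 0 -0.8 0 0 0 0.85;0 0 -0.3 0 0 0 0.85;0 0 0 0 0 0 0.85;0 0 0 0 0 0 0.85"
}}

```text
t: 51.43
eef_pos: [0.473, 0.0849, 0.0533]
tool_rot: [-0.001, -0.023, 1.0, -0.002]
contact_force: [0.7, 0.4, -2.4]
gripper_width: 0.268
```

```bash
python3 -c "
from h import *;o=st()
s=read_camera('scene')
cv2.imwrite('pics/s18.png',cv2.resize(s[205:275,245:345,::-1],None,fx=8,fy=8,interpolation=cv2.INTER_CUBIC))"
```

```text
t 51.43 p [0.473  0.0849 0.0533] yaw_y 2.6 z [-0.002 -0.004 -1.   ] F [ 0.7  0.4 -2.4] T [ 0.04 -0.03  0.03] w 0.268 q [-0.3   0.43 -0.01  2.15  0.01  0.57  1.3 ]
```

View pics/s18.png

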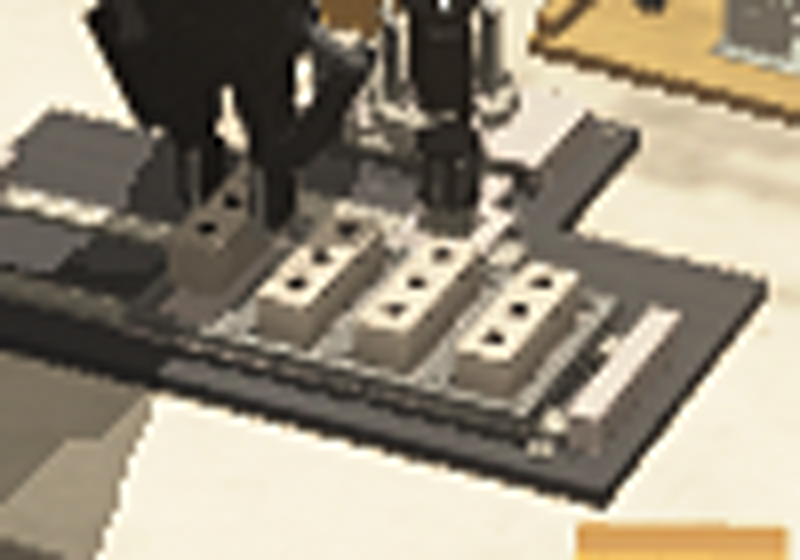

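Emit:
{"name": "send_rows", "arguments": {
  "motion": "0 0.5 0 0.2 0 0.6 0.85;0 0.1 0 0 0 0.2 0.85;0 0 0 0 0 0 0.85;0 0 0 0 0 0 0.85"
}}

```text
t: 51.82
eef_pos: [0.4745, 0.0922, 0.0554]
tool_rot: [0.001, -0.03, 1.0, 0.0]
contact_force: [-0.2, 1.2, -2.5]
gripper_width: 0.266
```

```bash
python3 -c "
from h import *;o=st()"
```

```text
t 51.82 p [0.4745 0.0922 0.0554] yaw_y 3.49 z [ 0.002  0.001 -1.   ] F [-0.2  1.2 -2.5] T [ 0.07  0.03 -0.  ] w 0.266 q [-0.31  0.43 -0.01  2.15  0.01  0.57  1.3 ]
```

Emit:
{"name": "send_rows", "arguments": {
  "motion": "-0.1 -0.15 -0.5 0 0 0 0.85;0 0 -0.6 0 0 0 0.85;0 0 -0.5 0 0 0 0.85;0 0 -0.2 0 0 0 0.85;0 0 0 0 0 0 0.85;0 0 0 0 0 0 0.85"
}}

```text
t: 52.32
eef_pos: [0.4735, 0.0906, 0.0356]
tool_rot: [0.001, -0.031, 1.0, 0.0]
contact_force: [1.1, 0.9, -3.4]
gripper_width: 0.267
```

```bash
python3 -c "
from h import *;o=st()"
```

```text
t 52.32 p [0.4735 0.0906 0.0356] yaw_y 3.5 z [ 0.002  0.001 -1.   ] F [ 1.1  0.9 -3.4] T [-0.06  0.04  0.01] w 0.267 q [-0.31  0.46 -0.01  2.16  0.01  0.52  1.3 ]
```

Emit:
{"name": "send_rows", "arguments": {
  "motion": "0 0 0 0 0 0 0.7;0 0 0 0 0 0 0.6;0 0 0 0 0 0 0.58;0 0 0 0 0 0 0.58;0 0 1 0 0 0 0.58;0 0 1.5 0 0 0 0.5;0 0 2 0 0 0 0.3;0 0 2 0 0 0 0;0 0 1.5 0 0 0 0;0 0 0 0 0 0 0"
}}

```text
t: 53.15
eef_pos: [0.4749, 0.0909, 0.1234]
tool_rot: [0.003, -0.03, 1.0, 0.001]
contact_force: [0.2, -0.3, -0.1]
gripper_width: 0.994
```

```bash
python3 -c "
from h import *;o=st()
s=read_camera('scene')
cv2.imwrite('pics/s19.png',cv2.resize(s[205:275,245:345,::-1],None,fx=8,fy=8,interpolation=cv2.INTER_CUBIC))
a=.0589;u=np.array([np.cos(a),np.sin(a),0])
for L in [(.4770,-.0533),(.4742,-.0054),(.4714,.0425),(.4685,.0905)]:
  print([np.round((proj('scene',np.array([*L,.049])+k*u)-[245,205]+.45)*8) for k in(-.024,0,.024)])
"
```

```text
t 53.15 p [0.4749 0.0909 0.1234] yaw_y 3.48 z [ 0.005  0.002 -1.   ] F [ 0.2 -0.3 -0.1] T [-0.02 -0.01  0.03] w 0.994 q [-0.31  0.31 -0.01  2.11  0.01  0.72  1.31]
[array([497., 338.]), array([521., 310.]), array([545., 282.])]
[array([396., 312.]), array([421., 285.]), array([445., 257.])]
[array([297., 287.]), array([322., 260.]), array([347., 233.])]
[array([198., 263.]), array([225., 236.]), array([250., 210.])]
```

View pics/s19.png

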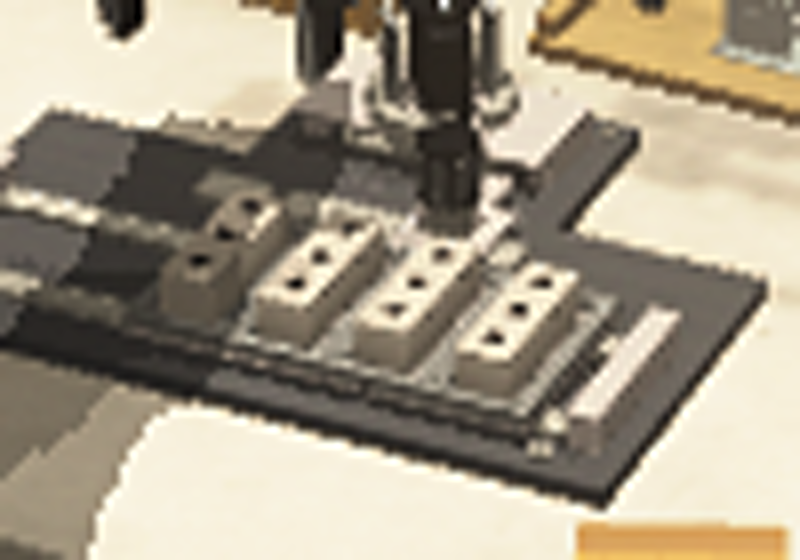

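Emit:
{"name": "send_rows", "arguments": {
  "motion": "0.5 -0.4 0 0 0.2 0 0;1 -0.9 0 0 0.1 0 0;1 -0.9 0 0 0 0 0;1 -0.9 0 0 0 0 0;1 -0.9 0 0 0 0 0;1 -0.9 0 0 0 0 0;1 -0.9 0 0 0 0 0;0.6 -0.4 0 0 0 0 0;0.2 -0.2 0 0 0 0 0;0 0 0 0 0 0 0;0 0 0 0 0 0 0"
}}

```text
t: 54.12
eef_pos: [0.5491, 0.0205, 0.1168]
tool_rot: [-0.005, -0.031, 1.0, 0.0]
contact_force: [-0.3, -0.2, -0.0]
gripper_width: 1.001
```

```bash
python3 -c "
from h import *;o=st()"
```

```text
t 54.12 p [0.5491 0.0205 0.1168] yaw_y 3.56 z [-0.011 -0.    -1.   ] F [-0.3 -0.2 -0. ] T [ 0.04  0.01 -0.01] w 1.001 q [-0.16  0.42  0.02  1.95 -0.01  0.78  1.49]
```

Emit:
{"name": "send_rows", "arguments": {
  "motion": "0.2 0.3 -0.5 0 -0.5 -0.1 0;0 0.1 -1 0 -0.1 0 0;0 0 -1.5 0 0 0 0;0 0 -1.5 0 0 0 0;0 0 -1 0 0 0 0;0 0 -0.8 0 0 0 0;0 0 -0.4 0 0 0 0;0 0 0 0 0 0 0;0 0 0 0 0 0 0"
}}

```text
t: 54.87
eef_pos: [0.5481, 0.03, 0.0438]
tool_rot: [-0.0, -0.034, 0.999, 0.001]
contact_force: [-0.1, -0.5, 0.2]
gripper_width: 1.0
```

```bash
python3 -c "
from h import *;o=st()"
```

```text
t 54.87 p [0.5481 0.03   0.0438] yaw_y 3.86 z [-0.001  0.002 -1.   ] F [-0.1 -0.5  0.2] T [-0.03  0.   -0.03] w 1.0 q [-0.17  0.53  0.01  2.   -0.01  0.62  1.48]
```

Emit:
{"name": "send_rows", "arguments": {
  "motion": "0.3 -0.4 -0.3 0 0 -0.3 0;0 -0.1 -0.2 0 0 0 0;0 0 0 0 0 0 0;0 0 0 0 0 0 0"
}}

```text
t: 55.2
eef_pos: [0.5529, 0.0244, 0.0399]
tool_rot: [0.001, -0.03, 1.0, 0.001]
contact_force: [0.1, 0.3, -0.3]
gripper_width: 1.003
```

```bash
python3 -c "
from h import *;o=st()"
```

```text
t 55.2 p [0.5529 0.0244 0.0399] yaw_y 3.49 z [ 0.002  0.002 -1.   ] F [ 0.1  0.3 -0.3] T [-0.   -0.04 -0.02] w 1.003 q [-0.16  0.54  0.01  1.99 -0.01  0.61  1.49]
```

Emit:
{"name": "send_rows", "arguments": {
  "motion": "-0.2 0 -0.1 0 0 0 0.5;0 0 0 0 0 0 0.5;0 0 0 0 0 0 0.6;0 0 0 0 0 0 0.6;0 0 0 0 0 0 0.7;0 0 0 0 0 0 0.7;0 0 0 0 0 0 0.8;0 0 0 0 0 0 0.8;0 0 0 0 0 0 0.8",
  "newtons": 70
}}

```text
t: 55.95
eef_pos: [0.5513, 0.0241, 0.04]
tool_rot: [0.002, -0.03, 1.0, 0.001]
contact_force: [-0.0, -0.2, 0.6]
gripper_width: 0.337
```

```bash
python3 -c "
from h import *;o=st()"
```

```text
t 55.95 p [0.5513 0.0241 0.04  ] yaw_y 3.47 z [ 0.004  0.002 -1.   ] F [-0.  -0.2  0.6] T [-0.08  0.1  -0.05] w 0.337 q [-0.16  0.53  0.01  2.   -0.01  0.61  1.49]
```

Emit:
{"name": "send_rows", "arguments": {
  "motion": "0 0 0.4 0 0 0 0.8;0 0 0.4 0 0 0 0.8;0 0 0.3 0 0 0 0.8;0 0 0.3 0 0 0 0.8;0 0 0 0 0 0 0.8"
}}

```text
t: 56.37
eef_pos: [0.5512, 0.0241, 0.0538]
tool_rot: [0.002, -0.03, 1.0, 0.001]
contact_force: [2.0, -0.1, -7.0]
gripper_width: 0.331
```

```bash
python3 -c "
from h import *;o=st()"
```

```text
t 56.37 p [0.5512 0.0241 0.0538] yaw_y 3.48 z [ 0.004  0.002 -1.   ] F [ 2.  -0.1 -7. ] T [-0.05 -0.48  0.03] w 0.331 q [-0.17  0.51  0.01  1.99 -0.01  0.64  1.49]
```

Emit:
{"name": "send_rows", "arguments": {
  "motion": "0 0.4 0 0 0 0 0.8;-0.05 0.8 0 0 0 0 0.8;-0.05 0.9 0 0 0 0 0.8;-0.05 0.9 0 0 0 0 0.8;-0.05 0.9 0 0 0 0 0.8;-0.05 0.9 0 0 0 0 0.8;-0.05 0.7 0 0 0 0 0.8;-0.03 0.4 0 0 0 0 0.8;0 0 0 0 0 0 0.8;0 0 0 0 0 0 0.8"
}}

```text
t: 57.2
eef_pos: [0.5471, 0.09, 0.0531]
tool_rot: [0.002, -0.031, 1.0, 0.001]
contact_force: [2.0, -1.8, -7.0]
gripper_width: 0.336
```

```bash
python3 -c "
from h import *;o=st()"
```

```text
t 57.2 p [0.5471 0.09   0.0531] yaw_y 3.59 z [ 0.004  0.001 -1.   ] F [ 2.  -1.8 -7. ] T [-0.48 -0.63 -0.06] w 0.336 q [-0.28  0.51  0.01  1.99 -0.01  0.64  1.37]
```

Remaining ≈ 2.2 cm.

Emit:
{"name": "send_rows", "arguments": {
  "motion": "-0.03 0.5 0 0 0 0 0.8;-0.03 0.7 0 0 0 -0.1 0.8;-0.02 0.4 0 0 0 0 0.8;0 0.2 0 0 0 0 0.8;0 0 0 0 0 0 0.8"
}}

```text
t: 57.62
eef_pos: [0.5461, 0.1073, 0.053]
tool_rot: [0.002, -0.029, 1.0, -0.0]
contact_force: [2.5, -0.9, -7.2]
gripper_width: 0.338
```

```bash
python3 -c "
from h import *;o=st()"
```

```text
t 57.62 p [0.5461 0.1073 0.053 ] yaw_y 3.36 z [ 0.003 -0.    -1.   ] F [ 2.5 -0.9 -7.2] T [-0.08 -0.59  0.07] w 0.338 q [-0.32  0.52  0.01  1.98 -0.01  0.64  1.33]
```

Emit:
{"name": "send_rows", "arguments": {
  "motion": "-0.02 0.3 0 0 0 0 0.8;0 0.15 0 0 0 0 0.8;0 0 0 0 0 0 0.8;0 0 0 0 0 0 0.8"
}}

```text
t: 57.95
eef_pos: [0.5458, 0.1117, 0.0529]
tool_rot: [0.002, -0.029, 1.0, -0.0]
contact_force: [1.5, -1.0, -7.5]
gripper_width: 0.334
```

Emit:
{"name": "send_rows", "arguments": {
  "motion": "0 0 -0.3 0 0 0 0.8;0 0 -0.3 0 0 0 0.8;0 0 -0.3 0 0 0 0.8;0 0 -0.3 0 0 0 0.8;0 0 0 0 0 0 0.8"
}}

```text
t: 58.37
eef_pos: [0.5459, 0.1118, 0.0402]
tool_rot: [0.002, -0.029, 1.0, -0.0]
contact_force: [1.6, -0.4, -4.9]
gripper_width: 0.335
```

```bash
python3 -c "
from h import *;o=st()"
```

```text
t 58.37 p [0.5459 0.1118 0.0402] yaw_y 3.32 z [ 0.003 -0.    -1.   ] F [ 1.6 -0.4 -4.9] T [-0.07 -0.4   0.09] w 0.335 q [-0.32  0.54  0.01  1.98 -0.01  0.62  1.32]
```

Emit:
{"name": "send_rows", "arguments": {
  "motion": "0 0 -0.1 0 0 0 0.8;0 0 0 0 0 0 0.6;0 0 0 0 0 0 0.3;0 0 0 0 0 0 0;0 0 0 0 0 0 0;0 0 0 0 0 0 0;0 0 1 0 0 0 0;0 0 2 0 0 0 0;0 0 2 0 0 0 0;0 0 2 0 0 0 0;0 0 1.5 0 0 0 0;0 0 0 0 0 0 0"
}}

```text
t: 59.37
eef_pos: [0.5447, 0.1131, 0.132]
tool_rot: [0.001, -0.029, 1.0, 0.001]
contact_force: [0.2, 0.8, 0.9]
gripper_width: 1.006
```

```bash
python3 -c "
from h import *;o=st()
s=read_camera('scene')
cv2.imwrite('pics/s20.png',cv2.resize(s[185:265,240:340,::-1],None,fx=7.5,fy=7.5,interpolation=cv2.INTER_CUBIC))
print((proj('scene',[.5455,.112,.074])-[240,185]+.45)*7.5,(proj('scene',[.5455,.112,.086])-[240,185]+.45)*7.5)
"
```

```text
t 59.37 p [0.5447 0.1131 0.132 ] yaw_y 3.31 z [ 0.001  0.001 -1.   ] F [0.2 0.8 0.9] T [ 0.01 -0.02  0.02] w 1.006 q [-0.33  0.4   0.02  1.94 -0.01  0.8   1.32]
[292.10581048 240.50897041] [291.15766577 218.93684217]
```

View pics/s20.png

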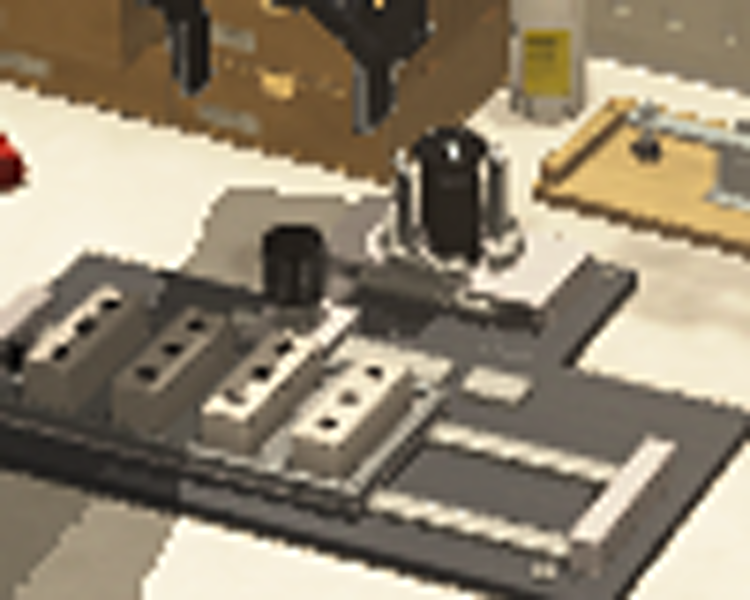

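Emit:
{"name": "send_rows", "arguments": {
  "motion": "0.7 -0.3 0 0 0 3 0;0.9 -0.4 0 0 0 4 0;0.9 -0.4 0 0 0 4 0;0.9 -0.4 0 0 0 4 0;0.9 -0.4 0 0 0 4 0;0.9 -0.4 0 0 0 4 0;0.9 -0.4 0 0 0 4 0;0.9 -0.4 0 0 0 4 0;0.7 -0.3 0 0 0 3 0;0.4 -0.2 0 0 0 2 0;0 0 0 0 0 0 0;0 0 0 0 0 0 0"
}}

```text
t: 60.42
eef_pos: [0.6209, 0.0745, 0.1199]
tool_rot: [-0.008, -0.352, 0.936, 0.001]
contact_force: [-0.4, 0.4, 0.1]
gripper_width: 0.996
```

```bash
python3 -c "
from h import *;o=st()"
```

```text
t 60.42 p [0.6209 0.0745 0.1199] yaw_y 41.17 z [-0.016 -0.005 -1.   ] F [-0.4  0.4  0.1] T [ 0.03 -0.04  0.07] w 0.996 q [-0.13  0.53 -0.12  1.76  0.08  0.88  2.01]
```

Emit:
{"name": "send_rows", "arguments": {
  "motion": "0.7 0 0.3 0.2 -0.5 -0.2 0;0.6 0 0 0.1 -0.4 0 0;0.2 0 0 0 0 0 0;0 0 0 0 0 0 0;0 0 0 0 0 0 0"
}}

```text
t: 60.83
eef_pos: [0.6357, 0.0753, 0.122]
tool_rot: [-0.0, -0.349, 0.937, 0.001]
contact_force: [-1.3, -0.4, 0.5]
gripper_width: 1.003
```

```bash
python3 -c "
from h import *;o=st()"
```

```text
t 60.83 p [0.6357 0.0753 0.122 ] yaw_y 40.83 z [-0.001  0.001 -1.   ] F [-1.3 -0.4  0.5] T [-0.02 -0.04  0.06] w 1.003 q [-0.13  0.54 -0.11  1.73  0.07  0.88  2.01]
```

Emit:
{"name": "send_rows", "arguments": {
  "motion": "0.1 -0.15 -0.5 0 0 0 0;0 0 -1.2 0 0 0 0;0 0 -1.2 0 0 0 0;0 0 -1.2 0 0 0 0;0 0 -1.2 0 0 0 0;0 0 -0.8 0 0 0 0;0 0 -0.5 0 0 0 0;0 0 0 0 0 0 0;0 0 0 0 0 0 0"
}}

```text
t: 61.58
eef_pos: [0.6341, 0.0739, 0.0462]
tool_rot: [-0.003, -0.349, 0.937, 0.001]
contact_force: [-1.2, 0.1, 0.1]
gripper_width: 1.0
```

```bash
python3 -c "
from h import *;o=st()"
```

```text
t 61.58 p [0.6341 0.0739 0.0462] yaw_y 40.87 z [-0.006  0.    -1.   ] F [-1.2  0.1  0.1] T [-0.02 -0.02  0.02] w 1.0 q [-0.14  0.64 -0.11  1.77  0.09  0.75  2.  ]
```

Emit:
{"name": "send_rows", "arguments": {
  "motion": "0.3 0 0.6 0 -0.3 0 0;0 0 0 0 0 0 0;0 0 0 0 0 0 0.42;0 0 0 0 0 0 0.42;0 0 0 0 0 0 0.42;0 0 0 0 0 0 0.42;0 0 0 0 0 0 0.42;0 0 0 0 0 0 0.42",
  "newtons": 30
}}

```text
t: 62.25
eef_pos: [0.6375, 0.0761, 0.0555]
tool_rot: [0.001, -0.35, 0.937, 0.001]
contact_force: [-0.4, 0.1, -0.1]
gripper_width: 0.582
```

```bash
python3 -c "
from h import *;o=st()"
```

```text
t 62.25 p [0.6375 0.0761 0.0555] yaw_y 40.96 z [ 0.001  0.003 -1.   ] F [-0.4  0.1 -0.1] T [0.1  0.07 0.06] w 0.582 q [-0.14  0.62 -0.11  1.76  0.09  0.76  2.  ]
```

Emit:
{"name": "send_rows", "arguments": {
  "motion": "0 0 0 0 0 0 0.54;0 0 0 0 0 0 0.54;0 0 0 0 0 0 0.58;0 0 0 0 0 0 0.58;0 0 0 0 0 0 0.6;0 0 0 0 0 0 0.6;0 0 0 0 0 0 0.6"
}}

```text
t: 62.83
eef_pos: [0.6373, 0.0768, 0.057]
tool_rot: [0.001, -0.35, 0.937, 0.001]
contact_force: [-2.4, 1.4, 3.3]
gripper_width: 0.41
```

```bash
python3 -c "
from h import *;o=st()"
```

```text
t 62.83 p [0.6373 0.0768 0.057 ] yaw_y 40.98 z [ 0.001  0.003 -1.   ] F [-2.4  1.4  3.3] T [ 0.11  0.37 -0.01] w 0.41 q [-0.14  0.62 -0.11  1.76  0.09  0.76  2.  ]
```

Emit:
{"name": "send_rows", "arguments": {
  "motion": "0 -0.05 0 0 0 -3 0.6;0 -0.05 0 0 0 -4 0.6;0 -0.05 0 0 0 -4 0.6;0 -0.05 0 0 0 -4 0.6;0 0 0 0 0 -4 0.6;0 0 0 0 0 -4 0.6;0 0 0 0 0 -4 0.6;0 0 0 0 0 -4 0.6;0 0 0 0 0 -3 0.6;0 0 0 0 0 0 0.6"
}}

```text
t: 63.67
eef_pos: [0.6381, 0.0749, 0.057]
tool_rot: [0.002, -0.048, 0.999, 0.0]
contact_force: [-2.3, 0.5, 3.5]
gripper_width: 0.413
```

```bash
python3 -c "
from h import *;o=st()"
```

```text
t 63.67 p [0.6381 0.0749 0.057 ] yaw_y 5.48 z [ 0.004  0.001 -1.   ] F [-2.3  0.5  3.5] T [ 0.18  0.46 -0.06] w 0.413 q [-0.25  0.62  0.05  1.77 -0.04  0.75  1.49]
```

Remaining −39.2°.

Emit:
{"name": "send_rows", "arguments": {
  "motion": "0 0 0 0 0 -4 0.6;0 0 0 0 0 -4 0.6;0 0 0 0 0 -4 0.6;0 0 0 0 0 -4 0.6;0 0 0 0 0 -4 0.6;0 0 0 0 0 -4 0.6;0 0 0 0 0 -4 0.6;0 0 0 0 0 -4 0.6;0 0 0 0 0 -2 0.6;0 0 0 0 0 0 0.6;0 0 0 0 0 0 0.6"
}}

```text
t: 64.58
eef_pos: [0.6377, 0.0729, 0.057]
tool_rot: [0.001, 0.251, 0.968, -0.001]
contact_force: [-2.5, 0.5, 2.9]
gripper_width: 0.413
```

```bash
python3 -c "
from h import *;o=st()"
```

```text
t 64.58 p [0.6377 0.0729 0.057 ] yaw_y -29.04 z [ 0.002 -0.003 -1.   ] F [-2.5  0.5  2.9] T [ 0.32  0.37 -0.11] w 0.413 q [-0.36  0.63  0.21  1.78 -0.18  0.75  1.  ]
```

Emit:
{"name": "send_rows", "arguments": {
  "motion": "0 0 0 0 0 -3 0.6;0 0 0 0 0 -1.5 0.6;0 0 0 0 0 0 0.6;0 0 0 0 0 0 0.6"
}}

```text
t: 64.92
eef_pos: [0.6376, 0.0727, 0.057]
tool_rot: [0.001, 0.287, 0.958, -0.001]
contact_force: [-2.5, 0.4, 3.7]
gripper_width: 0.41
```

```bash
python3 -c "
from h import *;o=st()"
```

```text
t 64.92 p [0.6376 0.0727 0.057 ] yaw_y -33.3 z [ 0.001 -0.003 -1.   ] F [-2.5  0.4  3.7] T [ 0.29  0.39 -0.06] w 0.41 q [-0.38  0.63  0.23  1.78 -0.19  0.75  0.94]
```

Emit:
{"name": "send_rows", "arguments": {
  "motion": "0 0 0 0 0 -0.4 0.6;0 0 0 0 0 0 0.45;0 0 0 0 0 0 0.42;0 0 0 0 0 0 0.42;0 0 0 0 0 0 0.3;0 0 0 0 0 0 0.1;0 0 0 0 0 0 0;0 0 0 0 0 0 0;0 0 0 0 0 0 0;0 0 1 0 0 0 0;0 0 1.5 0 0 0 0;0 0 2 0 0 0 0;0 0 2 0 0 0 0;0 0 2 0 0 0 0;0 0 1.5 0 0 0 0;0 0 0 0 0 0 0"
}}

```text
t: 66.25
eef_pos: [0.6385, 0.07, 0.1639]
tool_rot: [0.003, 0.289, 0.957, -0.002]
contact_force: [-0.0, 0.0, -0.7]
gripper_width: 0.999
```

```bash
python3 -c "
from h import *;o=st()"
```

```text
t 66.25 p [0.6385 0.07   0.1639] yaw_y -33.59 z [ 0.004 -0.006 -1.   ] F [-0.   0.  -0.7] T [-0.04 -0.06  0.05] w 0.999 q [-0.41  0.5   0.27  1.72 -0.15  0.94  0.91]
```

Emit:
{"name": "send_rows", "arguments": {
  "motion": "-1 0.5 0.5 0 0 0 0;-2 1.5 0.5 0 0 0 0;-2 2 0.5 0 0 0 0;-2 2.5 0.5 0 0 0 0;-2 2.5 0.5 0 0 0 0;-2 2.5 0.5 0 0 0 0;-2 2.5 0.5 0 0 0 0;-2 2.5 0 0 0 0 0;-2 2.5 0 0 0 0 0;-2 2.5 0 0 0 0 0;-1 2.5 0 0 0 0 0;-1 2.5 0 0 0 0 0;-1 2 0 0 0 0 0;0 1 0 0 0 0 0;0 0 0 0 0 0 0;0 0 0 0 0 0 0"
}}

```text
t: 67.58
eef_pos: [0.3915, 0.3707, 0.1967]
tool_rot: [-0.0, 0.288, 0.957, -0.007]
contact_force: [-0.2, -0.3, -0.2]
gripper_width: 0.999
```

```bash
python3 -c "
from h import *;o=st()
s=snap('scene','s21f');t=snap('top','t21f')
cv2.imwrite('pics/s21.png',cv2.resize(s[185:265,240:340,::-1],None,fx=7.5,fy=7.5,interpolation=cv2.INTER_CUBIC))
cv2.imwrite('pics/t21.png',cv2.resize(t[180:300,180:340,::-1],None,fx=5,fy=5,interpolation=cv2.INTER_CUBIC))
"
```

```text
t 67.58 p [0.3915 0.3707 0.1967] yaw_y -33.53 z [-0.005 -0.014 -1.   ] F [-0.2 -0.3 -0.2] T [-0.01 -0.04  0.02] w 0.999 q [-1.    0.3   0.15  1.92 -0.05  0.94  0.16]
```

View pics/s21.png

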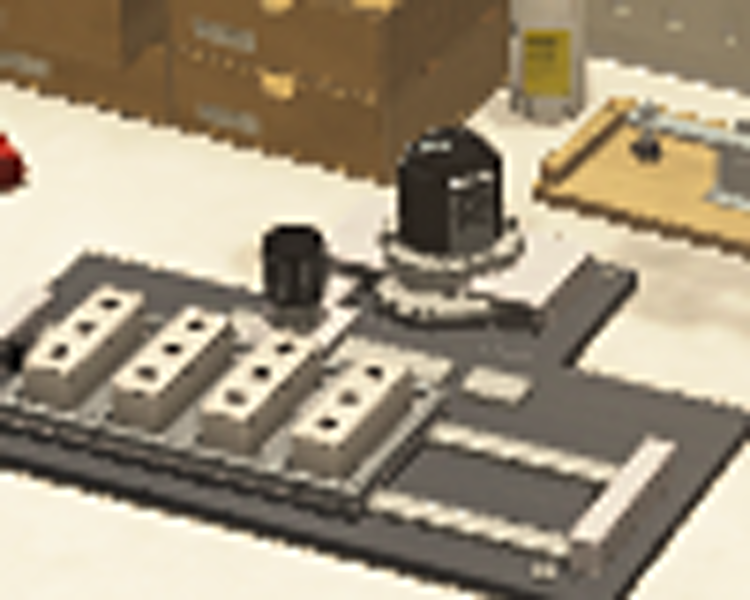

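View pics/t21.png

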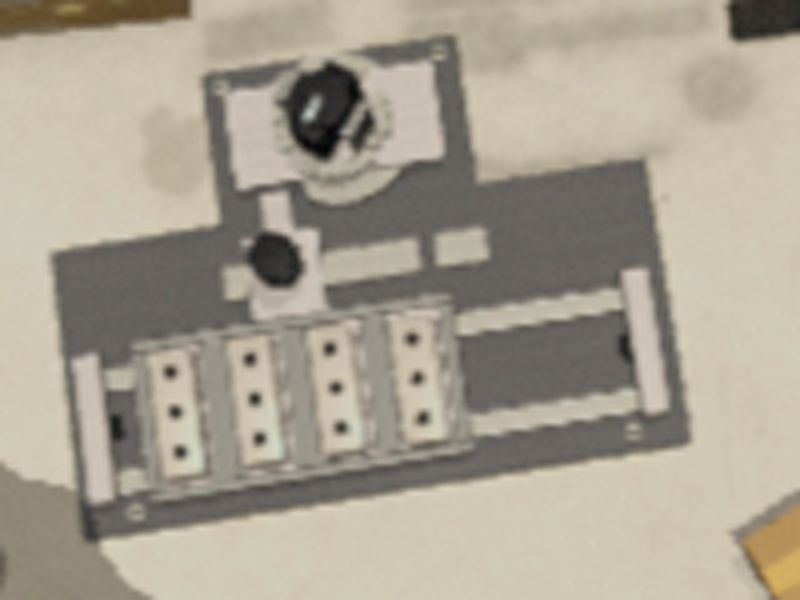

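View pics/t21f.png

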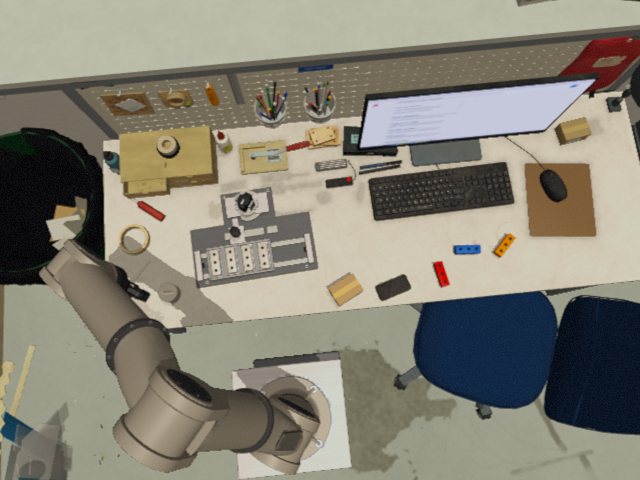

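```bash
python3 -c "
from h import *
for n,a,b,(y0,y1,x0,x1) in [('top','top0','t21f',(182,245,215,285)),('scene','scene0','s21f',(192,235,262,320))]:
    A=cv2.imread('pics/%s.png'%a)[y0:y1,x0:x1];B=cv2.imread('pics/%s.png'%b)[y0:y1,x0:x1]
    d=np.abs(A.astype(int)-B).max(2);print(n,d.mean(),(d>40).sum(),np.argwhere(d>40)[:12].tolist())
    cv2.imwrite('pics/cmp_%s.png'%n,cv2.resize(np.hstack([A,B]),None,fx=5.5,fy=5.5,interpolation=cv2.INTER_CUBIC))
"
```

```text
top 7.38140589569161 35 [[26, 33], [26, 34], [36, 22], [37, 22], [38, 22], [39, 22], [42, 23], [43, 23], [44, 28], [45, 22], [45, 28], [46, 28]]
scene 7.449879711307137 150 [[22, 16], [22, 17], [23, 13], [23, 14], [23, 20], [24, 12], [24, 20], [25, 12], [25, 21], [26, 12], [26, 21], [27, 12]]
```

View pics/cmp_scene.png

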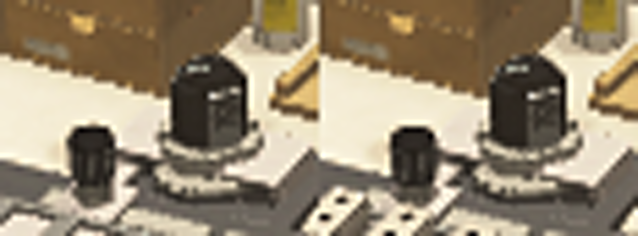

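View pics/cmp_top.png

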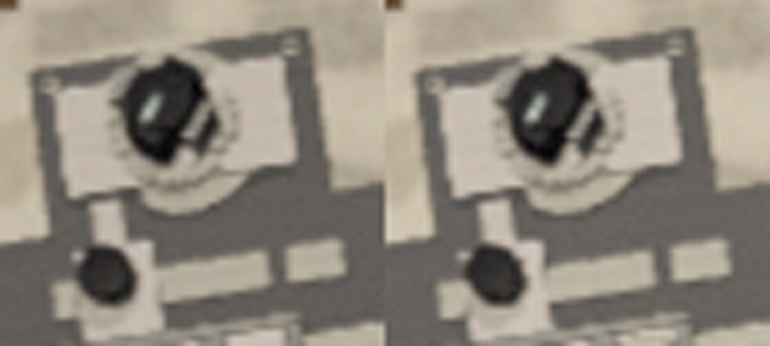

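```bash
python3 -c "
from h import *
def bl(n,y0,y1,x0,x1):
    A=255-cv2.imread('pics/%s.png'%n,0)[y0:y1,x0:x1].astype(float);A=np.clip(A-185,0,None)
    yy,xx=np.mgrid[y0:y1,x0:x1];return (A*xx).sum()/A.sum(),(A*yy).sum()/A.sum(),A.sum()
for a in('scene0','s21f'): print(a,bl(a,213,228,272,286))
for a in('top0','t21f'): print(a,bl(a,222,242,225,243))
for d in([0,0,0],[.0001,-.0015,0],[0,0,.003]):
  p=np.array([.5455,.112,.07])+d;print(d,proj('scene',p),proj('top',p))
"
```

```text
scene0 (np.float64(278.2593258426966), np.float64(219.69393258426967), np.float64(2225.0))
s21f (np.float64(278.7683039851714), np.float64(219.6543095458758), np.float64(2158.0))
top0 (np.float64(233.88123393316195), np.float64(231.57789203084832), np.float64(1945.0))
t21f (np.float64(234.42305475504324), np.float64(231.42536023054754), np.float64(1735.0))
[0, 0, 0] [278.53941059 217.57274312] [233.95588918 231.12640433]
[0.0001, -0.0015, 0] [278.91002326 217.6588193 ] [234.46312155 231.04272717]
[0, 0, 0.003] [278.50794166 216.85676414] [233.7891227  230.90417394]
```

```bash
python3 -c "
from station import hand_in
print(hand_in())"
```

```text
the job is handed in; nothing more can be done
None
```

The shuttle is loaded and locked again, and I handed the job in at about 68 s on the robot clock. I pinched and turned the knob to unlocked, then moved the carriage to the loading notch with the plunger. I laid the four steel blocks in lanes 1 to 4, took the carriage back to the left notch, and pinched and turned the knob back to locked.

**Final checks:**
- **Blocks:** All four lie flat in their own lanes in both camera views. Before the return slide, their holes were within about a pixel of the predicted seated position, at a height of 49 mm.
- **Knob:** It looks the same as in the starting pictures in both views, with the tabs out.
- **Other things on the bench:** They look unmoved, and the red, blue and orange look-alike blocks were left alone. One steel block was knocked aside early in the run, so I measured it again before picking it up.
- **Robot:** The gripper is open and clear of everything.

**Plunger position:** It rests about 1.5 mm to the right of where it started, right at the edge of the notch's play. Its height matches the start to about 0.5 mm, and the tool reached its original height before I let go. I took it as fully home and did not adjust it further.

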